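Hang the rinsed parts baskets to dry on the rail hook

ROBOT

A 6-joint arm with a two-finger parallel gripper is mounted at the origin on the work surface. World frame = base frame: x ahead of the robot, y to its left, z up, the work surface at z = 0. Lengths are in mm, angles in rad, forces in N, time in s.
With the tool pointing down it reaches from about 225 to 875 mm from the base axis. Payload 3.4 kg.
Tool frame: the origin (TCP) lies at the very end of the fingers, on their centre line; the grasp point (between the pads) lies 19 mm behind it (arm.grasp_offset is the distance from the TCP to the grasp point, in mm); x points along the fingers, y is the direction in which the jaws open and shut, and the axes are right-handed (so a half turn about x gives the same grasp; the last joint's range is limited). The gripper opens to 85 mm and grips with 20 to 120 N. Pads are 22 mm wide; open, the fingers measure 114 mm over their backs; the gripper's body (76 mm by 85 mm) begins 54 mm behind the grasp point. The pads swing forward as they close: fully open they stand 13 mm farther back than shut.
Start: joints at [1.22, 0.276, 1.505, -0, 1.361, -0.121], TCP at [130.99, 559.915, 231.328] pointing down, gripper open.
Joint ranges: [-2.89, 2.89], [-0.75, 2.08], [0.22, 2.7], [-1.18, 4.32], [0.11, 2.71], [-2.7, 2.7]. Speed limits (rad/s): [2.57, 2.57, 3.14, 3.14, 3.14, 3.14].

INTERFACE

Orientations are given as a rotation vector (axis times angle).
In Python, from rig import state, vision, workorder, arm gives the robot as it stands.
- The arm moves only by the tool send_rows, never from a script. Its argument "deltas" is a list of rows, each an object with "xyz": the shift along the tool's x, y, z in mm, a list of three; "spin": the turn about the tool's x in rad. A call has 1 to 12 rows; each row is the pose to reach, as a shift and turn from the pose commanded when the call began, along the tool's axes at that moment; what a row does not reach only later rows make up. A row lasts 1/8 s, in which the tool goes at most 62.5 mm and 10.7 degrees, less where a joint would pass 70% of its speed; a pose out of reach is approached as far as the arm can. A call with a gripper value outside its range is refused whole. "jaw" is the opening, from 0 (shut) to 1 (fully open), set as the call begins (left out, the last holds). The fingers move at their own pace and stop on an object; "force" is the grip in N (left out, the last holds). Time passes only in rows, so rows that repeat a pose let the fingers close. It gives the time, the measured TCP pose, the force and the opening at its end, in the units of the state.
- state(): the state, without advancing time (a new reading comes with each control period).
- vision.capture(name): name is "scene" or "top" or "wrist"; returns a dict with "color" (384x512x3 uint8, red, green, blue), "fx", "fy", "cx", "cy" (pixels), "cam_to_world" (4x4, takes a point from camera to world coordinates). Camera axes: x right, y up, looking along -z (the intrinsics and any distortion apply to the point x, -y, -z); pixel columns grow to the right and rows downward; lengths in mm; the calibration is good to about 2 mm. A picture is of the moment at which its call begins. There is no depth.
- workorder.sign_off(): hands the job in, once; it reports no verdict.
The state is a dict: "time_s": time; "qpos": joint angles; "qd": joint speeds; "effort": joint torques, N m; "position": TCP position; "eef_rot": TCP orientation; "force": force on the tool from outside, world axes, zero at the start; "moment": the same for the moment, N m; "width": finger opening in mm.
Only numpy, scipy, OpenCV 4.12 (cv2) and the standard library are available. Lean on these libraries where they do the work, as an engineer would, in place of code of your own. Each camera call takes 0.05 s, during which the arm holds its last target.

TASK

The wire parts baskets have been rinsed and must go to dry: draw the hook carriage by its knob out from under the canopy, all the way to its loading stop, then hang every basket on the bench on its hook by the bail, largest first, so that each smaller one nests inside the one before. Then slide the loaded carriage fully home under the canopy, and leave the pistons, oil bottle, screwdriver and mouthpiece where they are.

Things in the scene. Friction and masses are not known exactly. Their poses are not given: they have to be found in the camera images.
- basket_a_bail (a point): Largest wire basket (may be absent): open box 104 deep (x), 126 wide (y), 52 mm high, walls 3. A flat upright blue loop (bail) rises flush with its back (+x) wall: 30 wide over its legs (y), of 5 mm strip; its window is 74 tall from the rim to the 8 mm high top bar. Point: mid underside of the top bar, 126 above the basket's underside, 2.5 in front of the back face, box to -x. z up. Pinch across the legs from above. About 0.17 kg.
- basket_b_bail (a point): Second largest wire basket (may be absent): open box 82 deep (x), 108 wide (y), 44 mm high, walls 3. Bail and point as on the largest basket, but the bail is 40 wide over its legs (wider, so that fingers clear the bails hung before) and the point is 118 above the underside. About 0.1 kg.
- basket_c_bail (a point): Third largest wire basket (may be absent): open box 60 deep (x), 90 wide (y), 36 mm high, walls 3. Bail and point as on the largest basket, but the bail is 50 wide over its legs (wider, so that fingers clear the bails hung before) and the point is 110 above the underside. About 0.1 kg.
- basket_d_bail (a point): Smallest wire basket (may be absent): open box 38 deep (x), 72 wide (y), 30 mm high, walls 3. Bail and point as on the largest basket, but the bail is 60 wide over its legs (wider, so that fingers clear the bails hung before) and the point is 104 above the underside. About 0.1 kg.
- hook (a point): The carriage's one hook: a round prong 8 mm thick jutting 66 mm to -x (to the robot) from a 20 mm wide neck. Point: root of the prong at the neck face, on its upper side, 165 mm above the bench. To -x it rises 0.1 mm per mm for 55 mm, then turns up 13 mm at the tip. Neck top 12 mm above this point. x away from the robot, y along the rail to the loading end, z up. A hung basket has its box to -x.
- back_plate (a point): Steel plate on the carriage under the hook, 100 mm wide, 45 to 120 mm above the bench, its face in line with the hook root (x = 0); hung baskets lean back on it. Point: middle of its face. Below it lies a drip tray, 20 mm high at the edge, reaching 125 mm to -x of the hook root.
- handle (a point): Middle of the carriage's black upright knob with a red band, 20 mm across, its top 21 mm above this point, its bracket arm 45 mm below. 155 mm to +y and 35 mm to +x of the hook root; moves with the carriage. Axes as the hook's.
- carriage (a joint): Travel of the carriage on its rail, m: 0 = home against the inner stop, under the canopy; 0.24 = drawn out against the loading stop; grows to the hook's +y. Friction about 3 N; stays where it is left.
- canopy (a point): Fixed clear acrylic canopy over the home end of the rail: point at the middle of the roof's underside, 212 mm above the bench; roof 200 mm (x) by 185 mm (y), 4 mm thick; open to -x and to +y (the loading end). The carriage's back, hook and hung baskets pass below it.
- piston_1_mid (a point): Bystander: a valve piston, 17 mm thick and 100 mm long, lying in a grooved wooden block; its middle.
- piston_2_mid (a point): Bystander: a valve piston, 17 mm thick and 100 mm long, lying in a grooved wooden block; its middle.
- piston_3_mid (a point): Bystander: a valve piston, 17 mm thick and 100 mm long, lying in a grooved wooden block; its middle.
- oil_bottle_mid (a point): Bystander: white oil bottle with red cap, 32 mm across, 85 mm tall, standing; half-way up.
- screwdriver_mid (a point): Bystander: small screwdriver with knurled brass handle, 160 mm long, lying on the bench; in its handle.
- mouthpiece_mid (a point): Bystander: brass mouthpiece standing on its rim, 27 mm across, 85 mm tall; half-way up.
Things that resemble listed ones, but are neither listed nor needed, are in the scene too. What is shaped like the part that bears basket_c_bail but purple or turquoise is not meant.

How it is judged:
By the outcome, as a careful person would: the job done as asked, in the order asked, and still so for the second after the job is handed in, with the robot touching nothing.
Of basket_a, basket_b, basket_c, basket_d only 3 to 4 are there at a start; the rules pass over those that are not, and their reading is None.
At some moment in a run one of basket_d may be knocked a few centimetres aside while the robot is not near it.
It also fails if it takes over 210 s, if anything falls off the work surface, if the arm or the gripper's body presses on something with over 40 N, if the wrist force passes 120 N, or if a joint passes its speed limit or range.

## Working session

There is one attempt and no reset: what is moved stays moved. The work goes in short steps, Python scripts to look and compute and a tool call to move; the robot and the scene stay as the last step left them, time stands still between calls to the robot, and variables do not carry over. Pictures are saved under pics/ and viewed, and the job is handed in when it is done.

Besides the shell and the picture viewer there is one more tool, called after "Emit:" by a JSON object that holds its "method" and its "body". send_rows: Moves the arm, as the interface text tells. Its arguments: {"type":"object","properties":{"deltas":{"type":"array"},"jaw":{"type":"number"},"force":{"type":"number"}},"required":["deltas"]}

```bash
mkdir -p pics; ls; python3 - <<'E'
from rig import state, vision, workorder, arm
import cv2,json
s=state();print(s)
print([a for a in dir(arm) if a[0]!='_'])
for n in ["scene","top","wrist"]:
    d=vision.capture(n)
    cv2.imwrite(f"pics/{n}0.png",cv2.resize(d["color"][:,:,::-1],(800,600),interpolation=cv2.INTER_CUBIC))
    print(n,{k:v for k,v in d.items() if k!="color"})
E
```

```text
pics
{'time_s': 0.0, 'qpos': array([ 1.21999068e+00,  2.76608442e-01,  1.50614537e+00,  9.47194394e-06,
        1.36069610e+00, -1.20998460e-01]), 'qd': array([-1.42874732e-03,  7.75761574e-05, -6.35044805e-04,  2.12423779e-03,
       -1.34955365e-04,  2.27571001e-03]), 'effort': array([-3.02024855e-03, -4.16773474e+01, -2.45804036e+01, -2.54416054e-04,
        1.11409472e-02, -2.28545844e-05]), 'position': array([130.79607227, 559.38003814, 230.42716878]), 'eef_rot': array([ 0.17901165,  1.56369886, -0.18185012]), 'force': array([-0.35108038, -0.03842387, -0.1672129 ]), 'moment': array([ 0.02576778, -0.01672926, -0.01823778]), 'width': 85.35599317857701}
['IKError', 'grasp_offset']
scene {'fx': 453.94243605997247, 'fy': 453.94243605997247, 'cx': 251.84238758148675, 'cy': 191.616958721423, 'cam_to_world': array([[ 8.65393111e-01, -2.81853887e-01,  4.14310450e-01,
         1.18210715e+03],
       [ 5.01015428e-01,  4.72087365e-01, -7.25339273e-01,
        -1.19038295e+03],
       [ 8.84896472e-03,  8.35279538e-01,  5.49754300e-01,
         1.03570258e+03],
       [ 0.00000000e+00,  0.
[... 294 characters left out ...]
-2.00812744e-02,  1.87565273e-02,
         1.24996395e+01],
       [ 1.51813912e-02,  1.65352311e-01,  9.86117710e-01,
         1.45470978e+03],
       [ 0.00000000e+00,  0.00000000e+00,  0.00000000e+00,
         1.00000000e+00]])}
wrist {'fx': 288.02973825641425, 'fy': 288.02973825641425, 'cx': 260.32934794824445, 'cy': 189.83713689016568, 'cam_to_world': array([[ 2.26151218e-01, -9.29914375e-01, -2.90025657e-01,
         5.64531514e+01],
       [ 9.74088640e-01,  2.15088179e-01,  6.99170649e-02,
         5.77399349e+02],
       [-2.63579324e-03, -2.98322528e-01,  9.54461483e-01,
         3.73260501e+02],
       [ 0.00000000e+00,  0.00000000e+00,  0.00000000e+00,
         1.00000000e+00]])}
```

View pics/scene0.png

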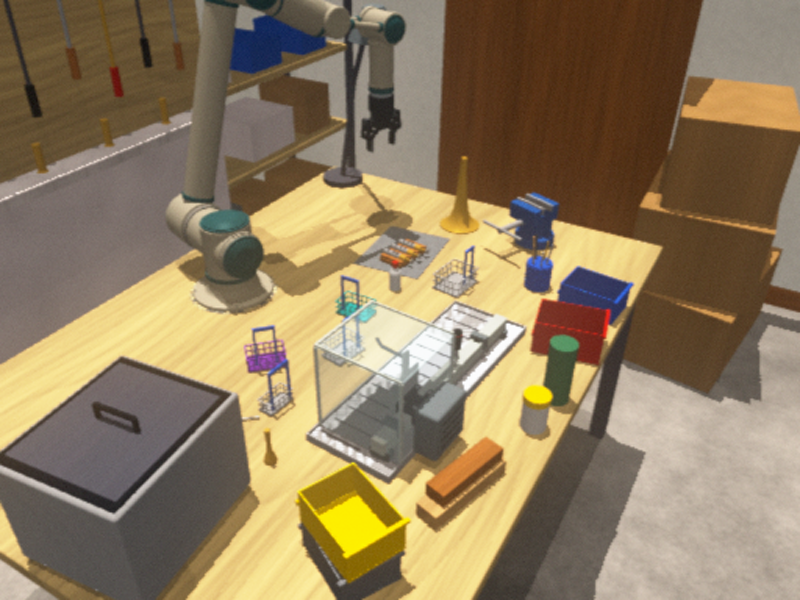

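View pics/top0.png

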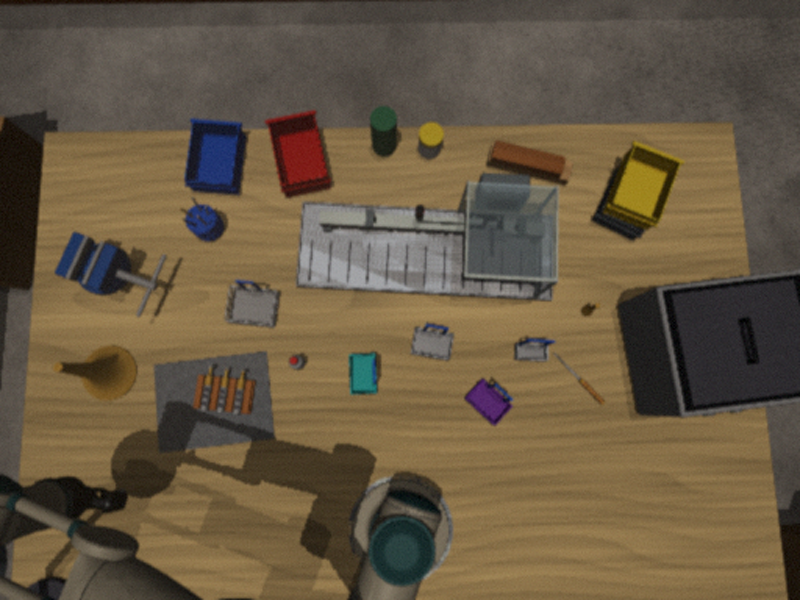

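View pics/wrist0.png

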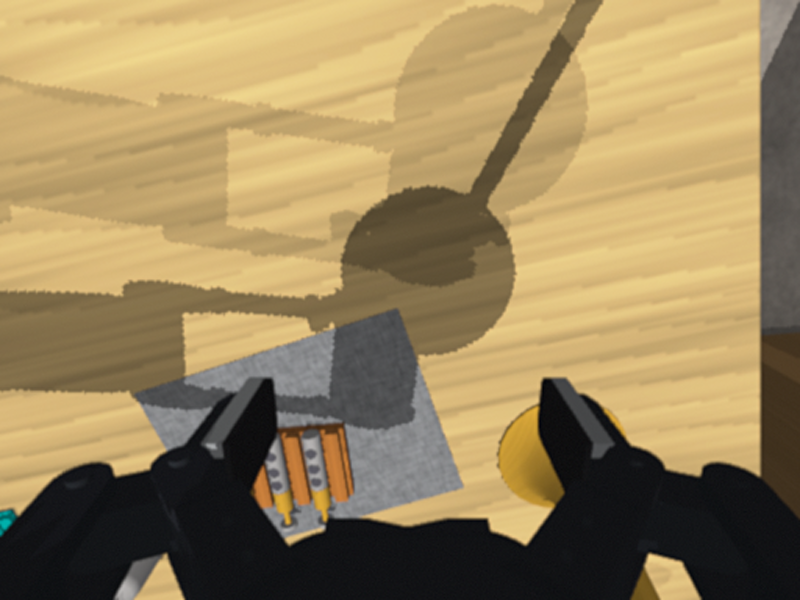

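```bash
cat > h.py <<'E'
from rig import state, vision, workorder, arm
import numpy as np, cv2
from scipy.spatial.transform import Rotation as R
def cap(n,name=None,crop=None,scale=None):
    d=vision.capture(n); im=d["color"][:,:,::-1]
    if name: cv2.imwrite(f"pics/{name}_raw.png",im); np.savez(f"pics/{name}.npz",**{k:v for k,v in d.items()})
    if name: 
        show(name,crop)
    return d
def load(name): return dict(np.load(f"pics/{name}.npz"))
def show(name,crop=None,out=None):
    im=cv2.imread(f"pics/{name}_raw.png")
    u0,v0,u1,v1=crop or (0,0,512,384)
    c=im[v0:v1,u0:u1]; s=min(800/(u1-u0),600/(v1-v0))
    c=cv2.resize(c,None,fx=s,fy=s,interpolation=cv2.INTER_CUBIC)
    cv2.imwrite(f"pics/{out or name}.png",c); print(out or name,"crop",(u0,v0,u1,v1),"scale",round(s,3))
def ray(d,u,v):
    T=d["cam_to_world"]; x=np.array([(u-d["cx"])/d["fx"],-(v-d["cy"])/d["fy"],-1.])
    return T[:3,3],T[:3,:3]@x
def atz(d,u,v,z):
    o,r=ray(d,u,v); return o+r*(z-o[2])/r[2]
def proj(d,p):
    T=d["cam_to_world"]; q=T[:3,:3].T@(np.asarray(p,float)-T[:3,3])
    return np.array([d["cx"]+d["fx"]*q[0]/-q[2], d["cy"]+d["fy"]*q[1]/q[2]])
def tri(*obs):
    A=np.zeros((3,3));b=np.zeros(3)
    for d,u,v in obs:
        o,r=ray(d,u,v); r=r/np.linalg.norm(r); P=np.eye(3)-np.outer(r,r); A+=P;b+=P@o
    p=np.linalg.solve(A,b); return p,[np.round(proj(d,p)-[u,v],1) for d,u,v in obs]
def tool():
    s=state(); return s["position"],R.from_rotvec(s["eef_rot"]).as_matrix()
def move_for(target,yaw_yaxis=None):
    """shift in tool axes to reach TCP target; yaw of tool y axis in world"""
    p,M=tool(); print("shift tool",np.round(M.T@(np.asarray(target)-p),1))
    if yaw_yaxis is not None:
        y=M[:,1]; cur=np.arctan2(y[1],y[0]); dlt=(yaw_yaxis-cur+np.pi/2)%np.pi-np.pi/2
        # spin about tool x (pointing down): positive spin => negative yaw
        print("spin",round(-dlt,4))
    print("M",np.round(M,3).tolist())
E
python3 - <<'E'
from h import *
cap("top","t1",(120,100,400,310)); cap("scene","s1",(140,140,360,305))
print(tool())
E
```

```text
t1 crop (120, 100, 400, 310) scale 2.857
s1 crop (140, 140, 360, 305) scale 3.636
(array([130.88876975, 559.67984426, 230.92699991]), array([[-2.75068340e-04,  2.27760437e-01,  9.73717160e-01],
       [-7.46194668e-04,  9.73716879e-01, -2.27760582e-01],
       [-9.99999684e-01, -7.89232279e-04, -9.78850614e-05]]))
```

View pics/t1.png

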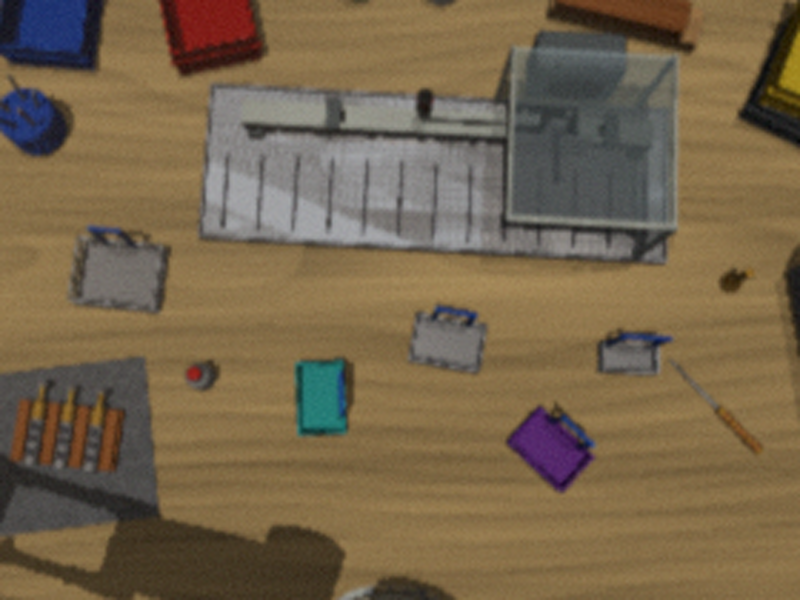

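View pics/s1.png

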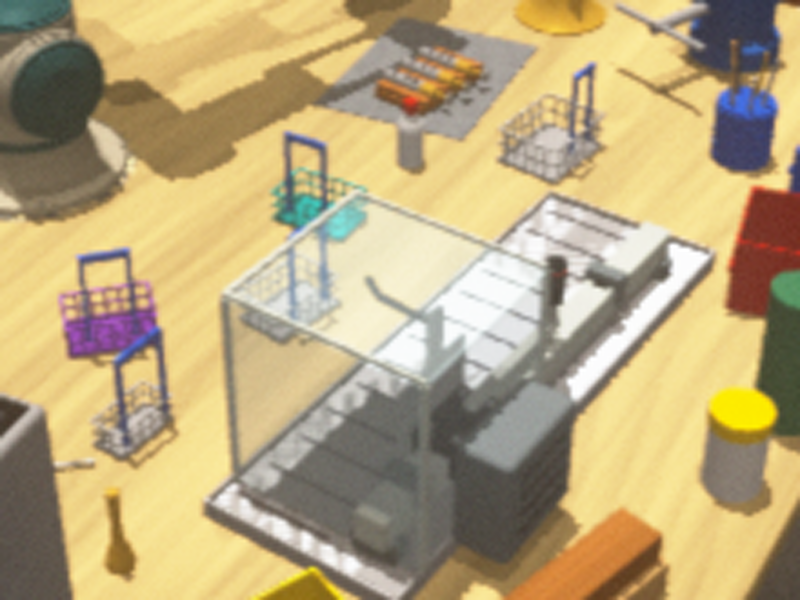

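```bash
python3 - <<'E'
from h import *
show("t1",(220,110,370,200),"t1b"); show("s1",(230,185,330,260),"s1b")
show("t1",(130,165,230,225),"t1c");show("s1",(270,150,320,195),"s1c")
E
```

```text
t1b crop (220, 110, 370, 200) scale 5.333
s1b crop (230, 185, 330, 260) scale 8.0
t1c crop (130, 165, 230, 225) scale 8.0
s1c crop (270, 150, 320, 195) scale 13.333
```

View pics/t1b.png

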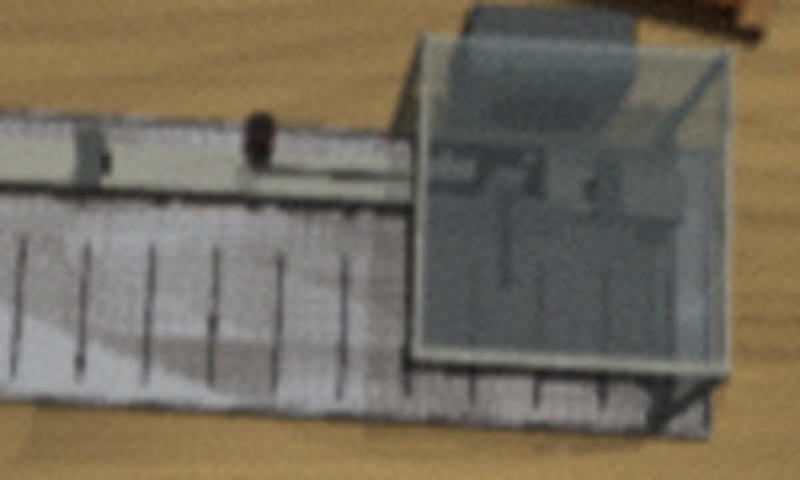

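View pics/s1b.png

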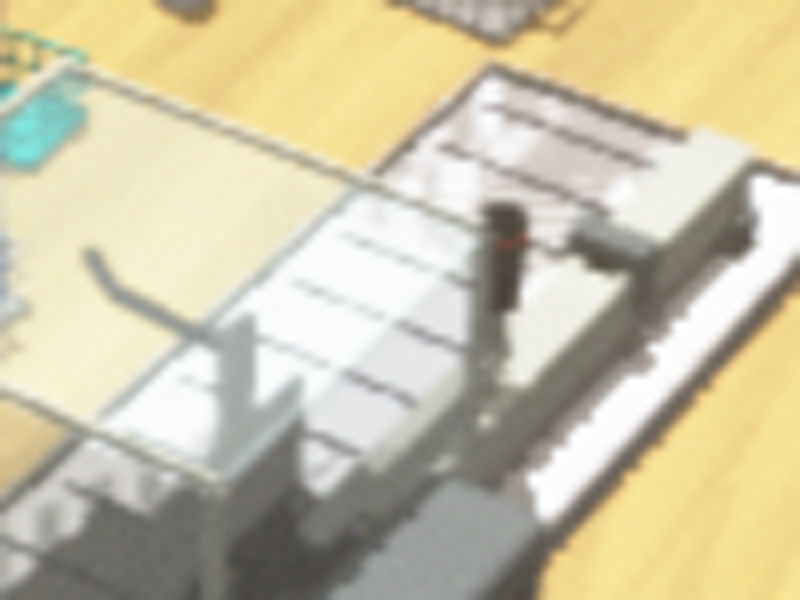

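View pics/t1c.png

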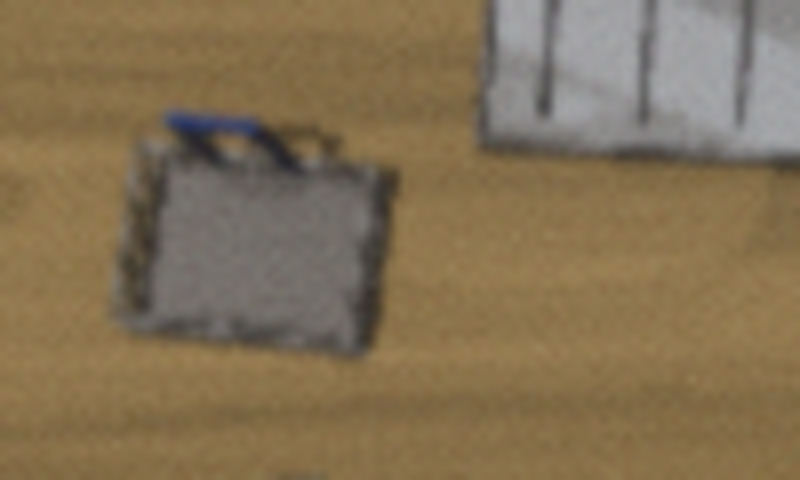

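View pics/s1c.png

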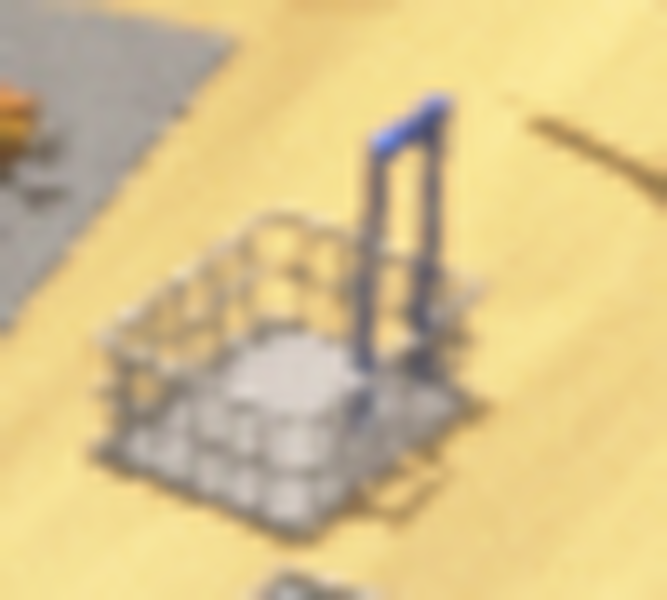

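```bash
python3 - <<'E'
from h import *
t=load("t1");s=load("s1")
f=lambda u,v:(220+u/5.333,110+v/5.333)
g=lambda u,v:(230+u/8,185+v/8)
print("handle",tri((t,*f(262,141)),(s,*g(506,258))))
print("handle top",tri((t,*f(262,118)),(s,*g(505,207))))
a=atz(t,*f(0,402),20);b=atz(t,*f(712,437),20);print(a,b,np.degrees(np.arctan2(*(a-b)[:2])))
a=atz(t,120+215/2.857,100+85/2.857,20);b=atz(t,120+202/2.857,100+238/2.857,20);print("end",a,b)
print("hookroot s+t",tri((t,*f(508,200)),(s,*g(225,340))))
# baskets bottoms / bars
c=lambda u,v:(130+u/8,165+v/8)
d=lambda u,v:(270+u/13.333,150+v/13.333)
print("A bar",tri((t,*c(170,120)),(s,*d(382,145))),tri((t,*c(252,127)),(s,*d(438,103))))
h=lambda u,v:(120+u/2.857,100+v/2.857); k=lambda u,v:(140+u/3.636,140+v/3.636)
print("C bar",tri((t,*h(435,309)),(s,*k(291,232))),tri((t,*h(475,313)),(s,*k(323,226))))
print("D bar",tri((t,*h(608,336)),(s,*k(122,355))),tri((t,*h(667,340)),(s,*k(158,334))))
E
```

```text
handle (array([691.01138354, -57.90897224, 125.63784339]), [array([-0.8, -1.2]), array([-1.4,  0.3])])
handle top (array([693.52683029, -58.84749018, 154.53220929]), [array([-0.1, -0.2]), array([-0.2,  0.1])])
[538.49448164 117.29837398  20.        ] [ 504.46482813 -367.4017037    20.        ] 4.016012236260523
end [750.20683287 207.35463209  20.        ] [548.28518339 223.3597511   20.        ]
hookroot s+t (array([ 638.90939695, -208.27349606,  162.24331704]), [array([-0.9, -1.3]), array([-1.7,  0.3])])
A bar (array([538.87697526, 339.7184573 , 109.16869579]), [array([1.3, 1.9]), array([ 1.8, -0.5])]) (array([547.69134523, 310.91313853, 134.52707593]), [array([-2.1, -3.2]), array([-3. ,  0.8])])
C bar (array([429.71449926, -74.08084717, 100.32755825]), [array([2.7, 3.4]), array([ 4. , -0.5])]) (array([ 446.94520988, -100.57982974,  125.71669258]), [array([-3.1, -4.2]), array([-4.9,  0.4])])
D bar (array([ 391.86658336, -287.77735189,   76.97147499]), [array([4. , 4.3]), array([ 6.1, -0.3])]) (array([ 411.73080185, -319.91872568,  130.01105038]), [array([-4. , -4.7]), array([-6.4,  0. ])])
```

```bash
python3 - <<'E'
from h import *
move_for([640,-40,330],np.arctan2(.9975,.07))
E
```

```text
shift tool [ -98.8 -468.   632.3]
spin -0.1597
M [[-0.0, 0.228, 0.974], [-0.001, 0.974, -0.228], [-1.0, -0.001, -0.0]]
```

Emit:
{"method": "send_rows", "body": {"deltas": [{"xyz":[-60,0,30],"spin":0},{"xyz":[-98,-30,70],"spin":0},{"xyz":[-98,-65,115],"spin":-0.05},{"xyz":[-98,-100,160],"spin":-0.1},{"xyz":[-98,-140,205],"spin":-0.16},{"xyz":[-98,-175,250],"spin":-0.16},{"xyz":[-98,-210,295],"spin":-0.16},{"xyz":[-98,-250,340],"spin":-0.16},{"xyz":[-98,-285,385],"spin":-0.16},{"xyz":[-98,-320,430],"spin":-0.16},{"xyz":[-98,-355,475],"spin":-0.16},{"xyz":[-98,-385,520],"spin":-0.16}], "jaw": 0.6}}

```text
time_s: 1.75
position: [550.5, 64.8, 329.4]
eef_rot: [0.056, 1.57, -0.055]
force: [0.1, 0.6, -0.4]
width: 51.1
```

```bash
python3 - <<'E'
from h import *
move_for([640,-40,330],np.arctan2(.9975,.07)); print(tool()[0],state()["time_s"])
E
```

```text
shift tool [ -0.7 -98.2  96.7]
spin -0.0005
M [[0.0, 0.07, 0.998], [0.0, 0.998, -0.07], [-1.0, 0.0, 0.0]]
[550.49999468  64.81331785 329.35150829] 1.75
```

Emit:
{"method": "send_rows", "body": {"deltas": [{"xyz":[0,-35,35],"spin":0},{"xyz":[0,-70,70],"spin":0},{"xyz":[0,-98,97],"spin":0},{"xyz":[0,-98,97],"spin":0},{"xyz":[0,-98,97],"spin":0}]}}

```text
time_s: 2.38
position: [639.1, -37.6, 328.9]
eef_rot: [0.056, 1.571, -0.054]
force: [0.5, 0.9, 0.4]
width: 51.5
```

```bash
python3 - <<'E'
from h import *
cap("wrist","w1"); print(tool()[0])
E
```

```text
w1 crop (0, 0, 512, 384) scale 1.562
[638.92684655 -37.16623482 329.31846385]
```

View pics/w1.png

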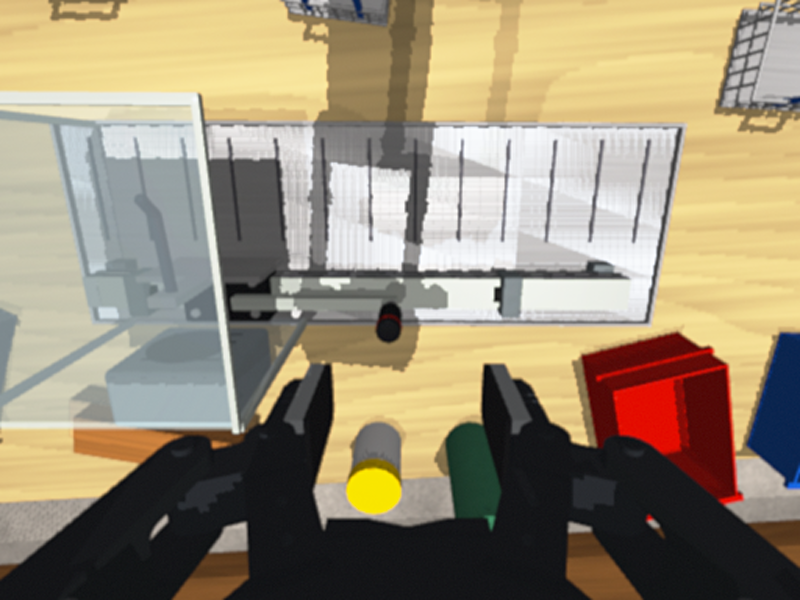

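```bash
python3 - <<'E'
from h import *
show("w1",(210,170,290,230),"w1k"); show("w1",(30,100,190,220),"w1h")
t=load("t1");s=load("s1");w=load("w1")
f=lambda u,v:(220+u/5.333,110+v/5.333)
g=lambda u,v:(230+u/8,185+v/8)
k=1.5625
print(tri((w,389/k,320/k),(t,*f(262,141)),(s,*g(506,258))))
print(tri((w,389/k,320/k),(s,*g(506,258))))
print(tri((w,388/k,333/k),(s,*g(505,210))))
for z in(120,130,140):print(atz(w,389/k,320/k,z))
e=[atz(w,u/k,v/k,20) for u,v in((55,124),(683,126))];print(e,np.degrees(np.arctan2(*(e[1]-e[0])[:2])))
E
```

```text
w1k crop (210, 170, 290, 230) scale 10.0
w1h crop (30, 100, 190, 220) scale 5.0
(array([690.55769699, -56.67558882, 124.6296933 ]), [array([-1. ,  0.6]), array([-1.1, -1. ]), array([-1.4,  0.3])])
(array([692.08185019, -54.16588847, 124.18489628]), [array([1.1, 1.5]), array([-0.7,  0.2])])
(array([691.90575848, -54.85174788, 149.86439519]), [array([0.4, 0.5]), array([-0.2,  0.1])])
[691.52900496 -55.68404635 120.        ]
[687.87547103 -55.01165782 130.        ]
[684.2219371  -54.33926929 140.        ]
[array([ 511.33798848, -359.72546121,   20.        ]), array([553.34207104, 228.88564131,  20.        ])] 4.081784774848913
```

View pics/w1k.png

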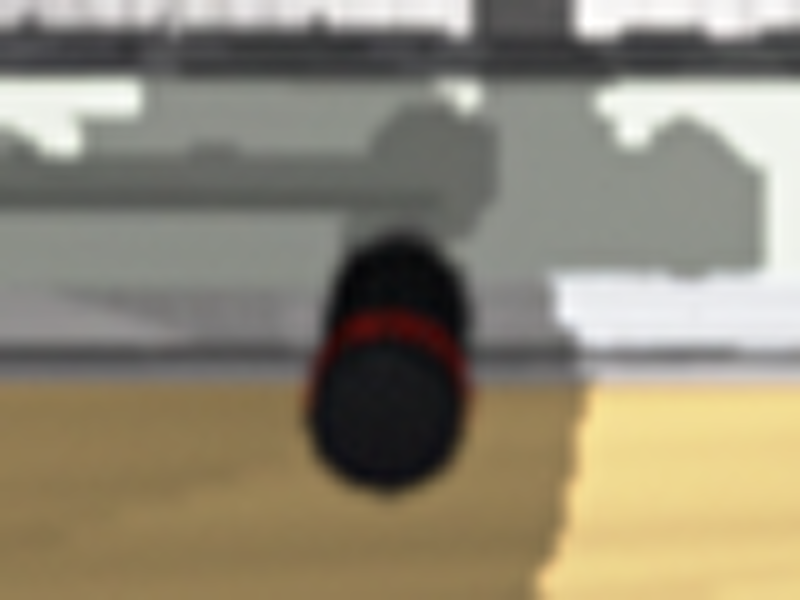

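View pics/w1h.png

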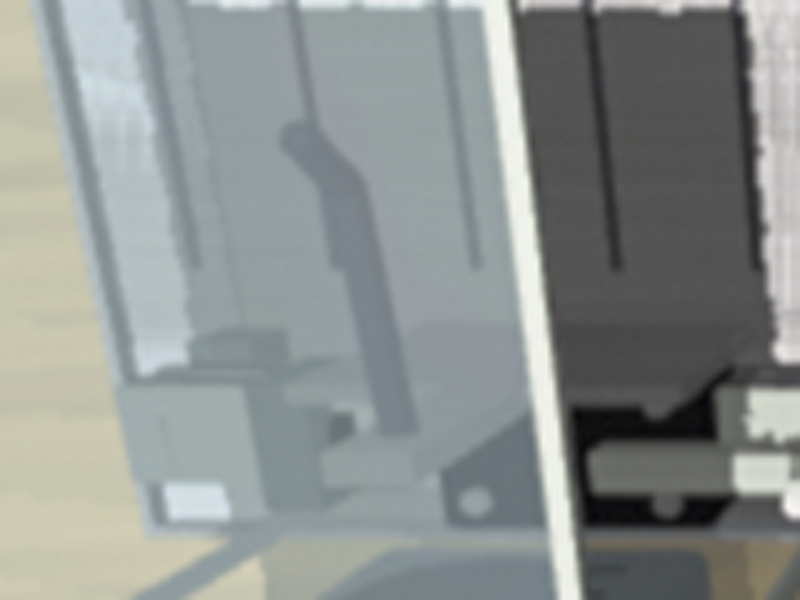

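```bash
python3 - <<'E'
from h import *
w=load("w1");k=1.5625
print("top",atz(w,248.8,211.5,147))
for u,v in((198,95),(240,430),(0,93)):print(atz(w,u/k,v/k,214))
move_for([691.5,-55.5,200],np.arctan2(.9975,.07)); move_for([691.5,-55.5,111])
E
```

```text
top [690.24741435 -54.75056052 147.        ]
[ 524.64593743 -139.60160829  214.        ]
[ 727.60365136 -153.76570143  214.        ]
[ 516.58847216 -243.27631795  214.        ]
shift tool [129.3 -14.7  53.8]
spin 0.0009
M [[-0.001, 0.069, 0.998], [0.001, 0.998, -0.069], [-1.0, 0.001, -0.001]]
shift tool [218.3 -14.8  53.9]
M [[-0.001, 0.069, 0.998], [0.001, 0.998, -0.069], [-1.0, 0.001, -0.001]]
```

Emit:
{"method": "send_rows", "body": {"deltas": [{"xyz":[20,-7,27],"spin":0},{"xyz":[60,-14,53],"spin":0},{"xyz":[110,-14,53],"spin":0},{"xyz":[150,-14,53],"spin":0},{"xyz":[185,-14,53],"spin":0},{"xyz":[210,-14,53],"spin":0},{"xyz":[218,-14,53],"spin":0},{"xyz":[218,-14,53],"spin":0},{"xyz":[218,-14,53],"spin":0}]}}

```text
time_s: 3.55
position: [692.3, -55.4, 113.1]
eef_rot: [0.054, 1.567, -0.055]
force: [-0.2, 0.0, 0.3]
width: 51.3
```

Emit:
{"method": "send_rows", "body": {"deltas": [{"xyz":[0,0,0],"spin":0},{"xyz":[0,0,0],"spin":0},{"xyz":[0,0,0],"spin":0},{"xyz":[0,0,0],"spin":0},{"xyz":[0,0,0],"spin":0}], "jaw": 0, "force": 30}}

```text
time_s: 4.18
position: [691.9, -55.8, 112.3]
eef_rot: [0.055, 1.569, -0.055]
force: [0.5, -0.8, 6.7]
width: 19.2
```

```bash
python3 - <<'E'
from h import *
print(tool()[0],state()["force"],state()["width"]); cap("wrist","w2")
E
```

```text
[691.89659559 -55.78124711 112.33990667] [ 0.51363014 -0.83947238  6.66954376] 19.2089421659387
w2 crop (0, 0, 512, 384) scale 1.562
```

View pics/w2.png

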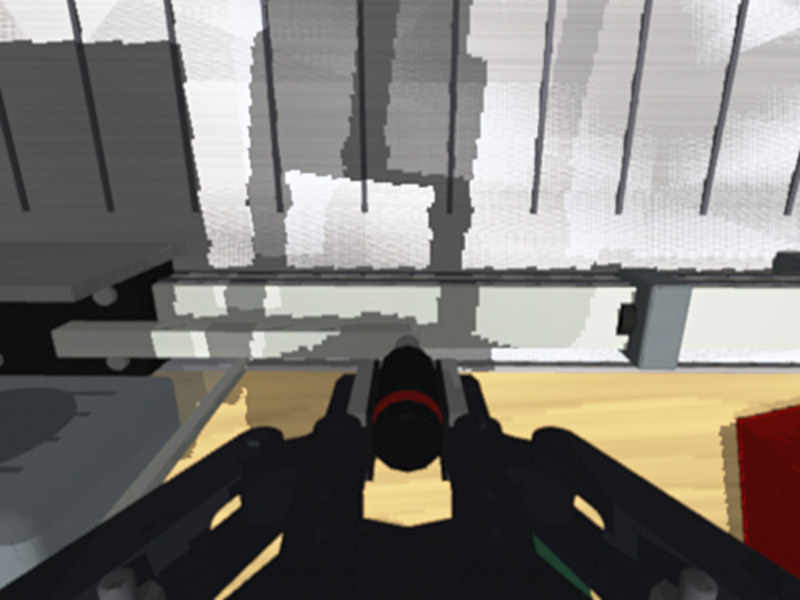

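Emit:
{"method": "send_rows", "body": {"deltas": [{"xyz":[0,8,0],"spin":0},{"xyz":[0,25,0],"spin":0},{"xyz":[0,45,0],"spin":0},{"xyz":[0,65,0],"spin":0},{"xyz":[0,90,0],"spin":0},{"xyz":[0,115,0],"spin":0},{"xyz":[0,140,0],"spin":0},{"xyz":[0,165,0],"spin":0},{"xyz":[0,185,0],"spin":0},{"xyz":[0,205,0],"spin":0},{"xyz":[0,220,0],"spin":0},{"xyz":[0,228,0],"spin":0}]}}

```text
time_s: 5.72
position: [707.7, 155.6, 112.1]
eef_rot: [0.029, 1.57, -0.077]
force: [-3.2, -47.4, 9.4]
width: 18.9
```

Emit:
{"method": "send_rows", "body": {"deltas": [{"xyz":[0,4,0],"spin":0},{"xyz":[0,7,0],"spin":0},{"xyz":[0,10,0],"spin":0},{"xyz":[0,12,0],"spin":0},{"xyz":[0,13,0],"spin":0},{"xyz":[0,13,0],"spin":0}]}}

```text
time_s: 6.48
position: [707.6, 155.4, 111.9]
eef_rot: [0.019, 1.574, -0.094]
force: [-4.4, -62.2, 10.4]
width: 19.3
```

Emit:
{"method": "send_rows", "body": {"deltas": [{"xyz":[0,-15,0],"spin":0},{"xyz":[0,-25,0],"spin":0},{"xyz":[0,-25,0],"spin":0}]}}

```text
time_s: 6.85
position: [707.6, 155.6, 111.9]
eef_rot: [0.051, 1.568, -0.06]
force: [1.0, -11.7, 4.4]
width: 19.4
```

```bash
python3 - <<'E'
from h import *
print(tool()[0],state()["force"],state()["width"]); cap("wrist","w3");cap("scene","s3",(230,140,350,230))
E
```

```text
[707.60775765 155.62201955 111.92773635] [  1.04689779 -11.73059342   4.36682003] 19.35781026641432
w3 crop (0, 0, 512, 384) scale 1.562
s3 crop (230, 140, 350, 230) scale 6.667
```

View pics/w3.png

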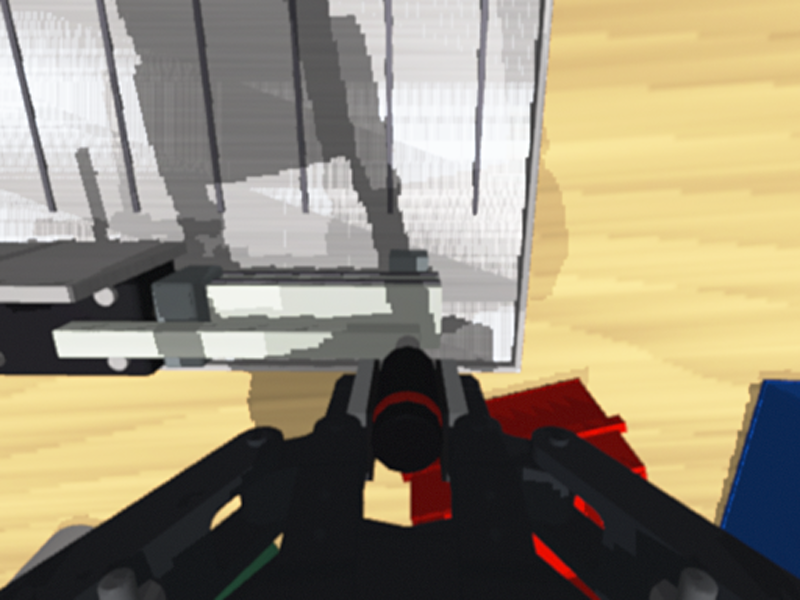

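View pics/s3.png

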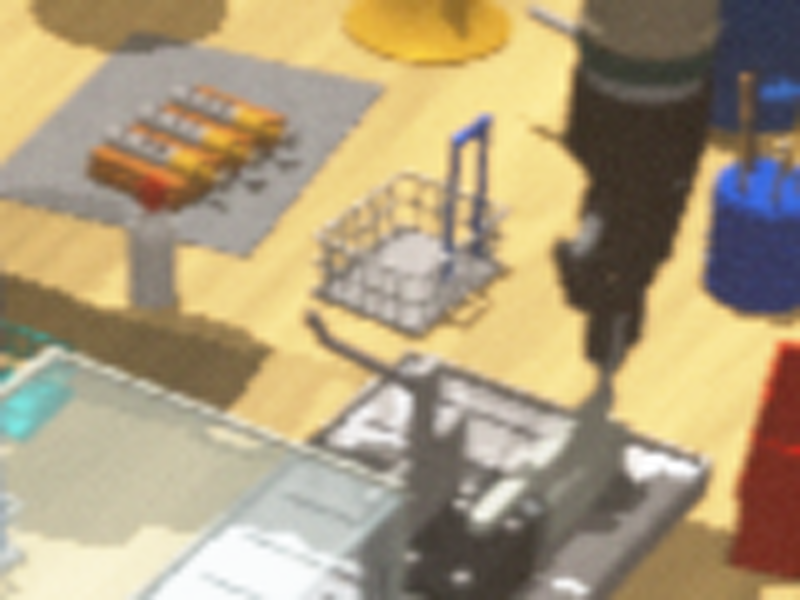

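Emit:
{"method": "send_rows", "body": {"deltas": [{"xyz":[0,0,0],"spin":0},{"xyz":[0,0,0],"spin":0},{"xyz":[0,0,0],"spin":0},{"xyz":[0,0,0],"spin":0}], "jaw": 0.55}}

```text
time_s: 7.45
position: [706.2, 160.6, 110.9]
eef_rot: [0.055, 1.571, -0.054]
force: [0.2, -0.4, -0.2]
width: 46.9
```

```bash
python3 - <<'E'
from h import *
print(state()["width"]); move_for([600,10,300],np.arctan2(.9975,.0706))
E
```

```text
46.916280648455796
shift tool [-189.  -157.5  -95.7]
spin 0.0015
M [[-0.001, 0.069, 0.998], [0.0, 0.998, -0.069], [-1.0, 0.0, -0.001]]
```

Emit:
{"method": "send_rows", "body": {"deltas": [{"xyz":[-40,0,0],"spin":0},{"xyz":[-90,0,0],"spin":0},{"xyz":[-140,-10,-10],"spin":0},{"xyz":[-180,-45,-35],"spin":0},{"xyz":[-189,-90,-60],"spin":0},{"xyz":[-189,-130,-85],"spin":0},{"xyz":[-189,-157,-96],"spin":0},{"xyz":[-189,-157,-96],"spin":0},{"xyz":[-189,-157,-96],"spin":0}]}}

```text
time_s: 8.57
position: [600.2, 10.6, 300.4]
eef_rot: [0.056, 1.569, -0.054]
force: [-0.4, -0.1, -0.2]
width: 46.8
```

```bash
python3 - <<'E'
from h import *
print(tool()[0]); cap("wrist","w4");cap("scene","s4",(230,140,350,230)); cap("top","t4",(190,110,310,200))
E
```

```text
[600.21309491  10.63724419 300.35554413]
w4 crop (0, 0, 512, 384) scale 1.562
s4 crop (230, 140, 350, 230) scale 6.667
t4 crop (190, 110, 310, 200) scale 6.667
```

View pics/w4.png

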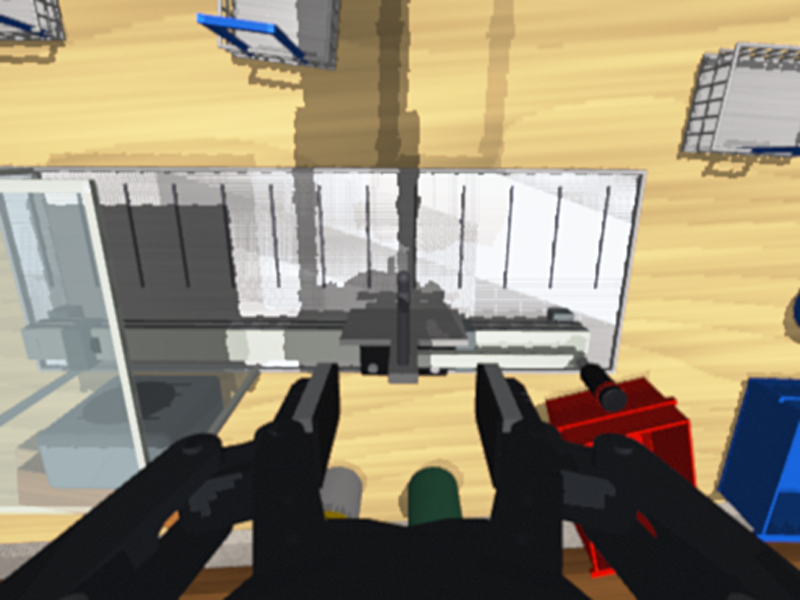

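View pics/s4.png

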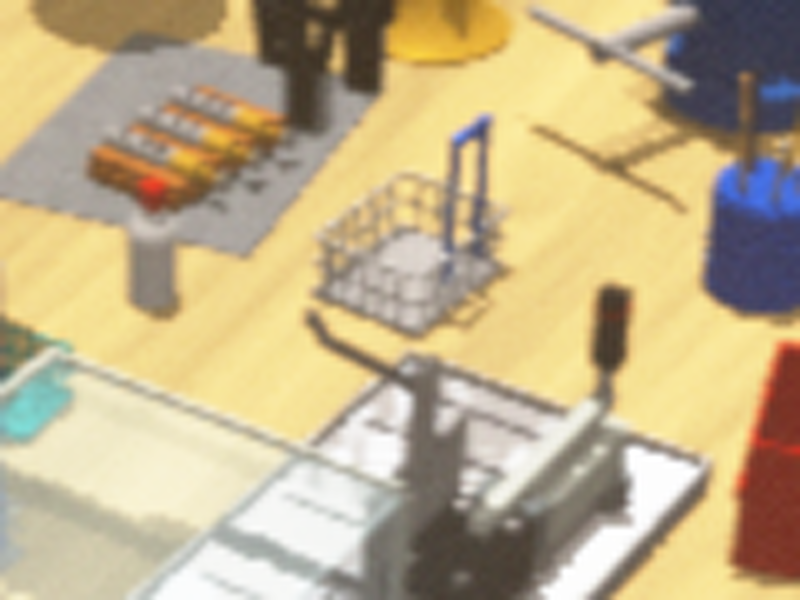

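View pics/t4.png

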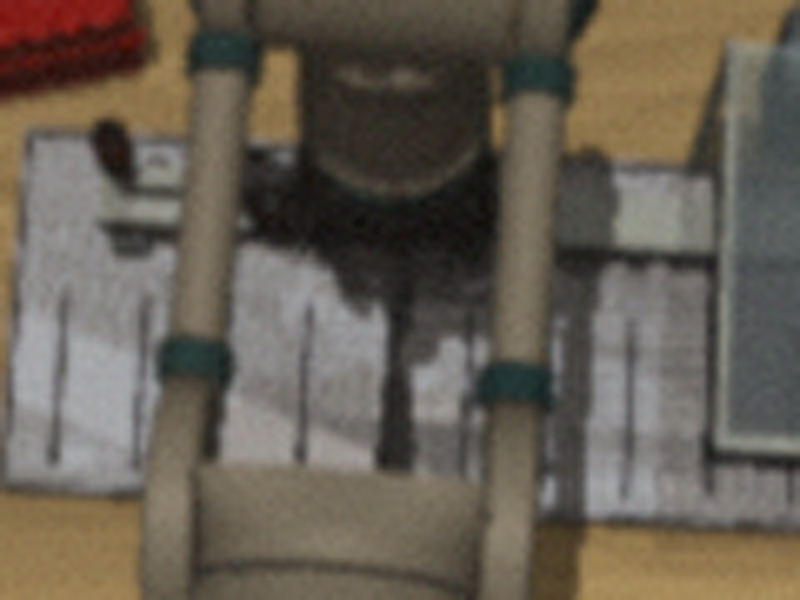

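```bash
python3 - <<'E'
from h import *
show("w4",(218,165,302,249),"w4h"); show("s4",(270,182,310,212),"s4h")
w=load("w4")
xh=np.array([.9975,-.0706,0]);yh=np.array([.0706,.9975,0]);z=np.array([0,0,1])
H=np.array([661.8,3.5,165])
for nm,a,b,c in(("root",0,0,0),("tip",-66,0,18),("neckL",0,-10,12),("neckR",0,10,12)):
    print(nm,np.round(proj(w,H+a*xh+b*yh+c*z),1))
E
```

```text
w4h crop (218, 165, 302, 249) scale 7.143
s4h crop (270, 182, 310, 212) scale 20.0
root [257.2 235.9]
tip [257.  180.7]
neckL [247.4 241.2]
neckR [266.9 241.2]
```

View pics/w4h.png

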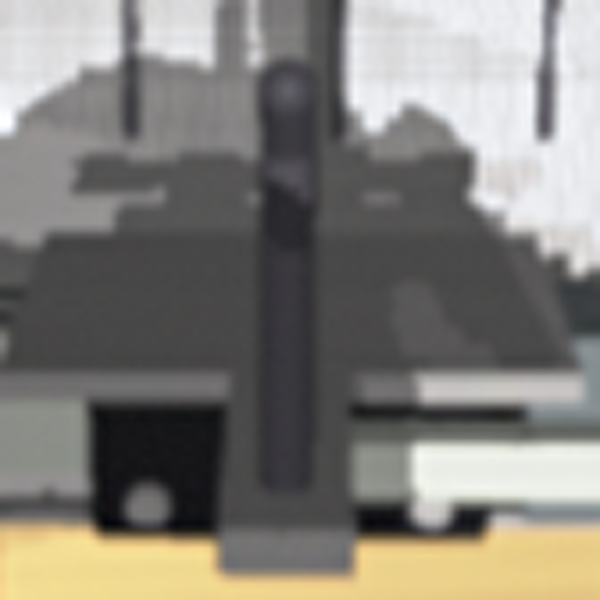

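View pics/s4h.png

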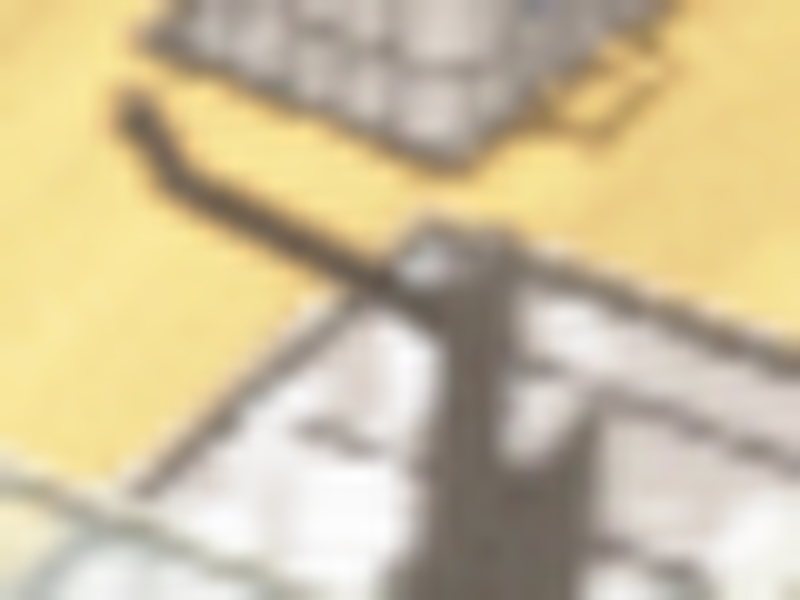

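```bash
python3 - <<'E'
from h import *
show("w4",(362,220,412,270),"w4k"); 
w=load("w4")
for z in (147,150,105): print(z,proj(w,[707.6,155.6,z]))
w=load("w1");print(proj(w,[691.9,-55.8,147]),"seen 248.8 211.5")
E
```

```text
w4k crop (362, 220, 412, 270) scale 12.0
147 [390.83767513 256.50546562]
150 [391.96459585 257.85986755]
105 [376.8695494  239.71772183]
[248.04527862 212.82482749] seen 248.8 211.5
```

View pics/w4k.png

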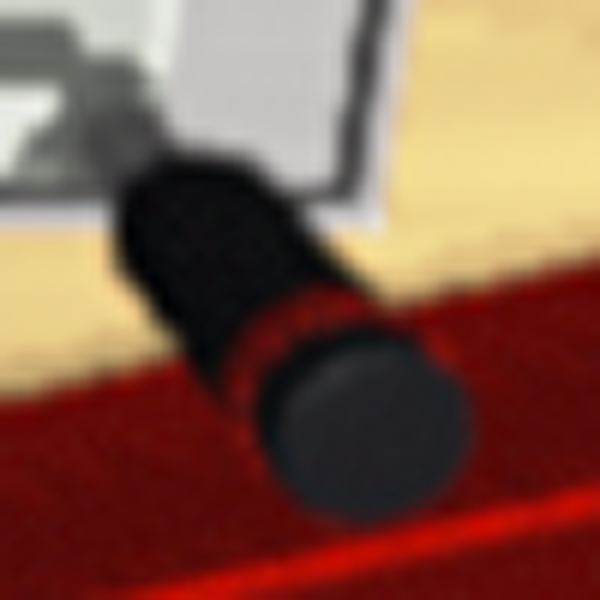

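```bash
python3 - <<'E'
from h import *
t=load("t1");s=load("s1")
c=lambda u,v:(130+u/8,165+v/8)
d=lambda u,v:(270+u/13.333,150+v/13.333)
print("A bar",tri((t,*c(170,120)),(s,*d(438,103))),tri((t,*c(252,127)),(s,*d(382,145))))
h=lambda u,v:(120+u/2.857,100+v/2.857); k=lambda u,v:(140+u/3.636,140+v/3.636)
print("C bar",tri((t,*h(435,309)),(s,*k(323,226))),tri((t,*h(475,313)),(s,*k(291,232))))
print("D bar",tri((t,*h(608,336)),(s,*k(158,334))),tri((t,*h(667,340)),(s,*k(122,355))))
move_for([500,320,290])
E
```

```text
A bar (array([545.06635653, 342.57569771, 121.462004  ]), [array([-0.4, -0.6]), array([-0.6,  0.2])]) (array([541.58963495, 308.18202019, 122.10053113]), [array([-0.5, -0.7]), array([-0.7,  0.2])])
C bar (array([442.18433971, -64.28946177, 103.92599766]), [array([-0.3, -0.3]), array([-0.4,  0. ])]) (array([ 434.58076442, -109.85392698,  121.25893986]), [array([-0.3, -0.4]), array([-0.5,  0. ])])
D bar (array([ 402.70059132, -273.3356174 ,   94.79129475]), [array([0.7, 0.8]), array([ 1., -0.])]) (array([ 401.02889639, -334.18481442,  111.87241069]), [array([-0.9, -1. ]), array([-1.4,  0. ])])
shift tool [  10.2  301.4 -121.2]
M [[-0.0, 0.068, 0.998], [0.001, 0.998, -0.068], [-1.0, 0.001, -0.0]]
```

Emit:
{"method": "send_rows", "body": {"deltas": [{"xyz":[0,30,-15],"spin":0},{"xyz":[0,70,-30],"spin":0},{"xyz":[0,115,-45],"spin":0},{"xyz":[0,160,-60],"spin":0},{"xyz":[0,205,-70],"spin":0},{"xyz":[0,245,-80],"spin":0},{"xyz":[0,280,-90],"spin":0},{"xyz":[0,303,-90],"spin":0},{"xyz":[0,303,-90],"spin":0},{"xyz":[0,303,-90],"spin":0}]}}

```text
time_s: 9.98
position: [531.5, 317.7, 300.0]
eef_rot: [0.054, 1.57, -0.056]
force: [0.6, 0.3, 0.8]
width: 47.0
```

```bash
python3 - <<'E'
from h import *
print(tool()[0]); cap("wrist","w5")
E
```

```text
[531.53098865 317.67944932 300.03593569]
w5 crop (0, 0, 512, 384) scale 1.562
```

View pics/w5.png

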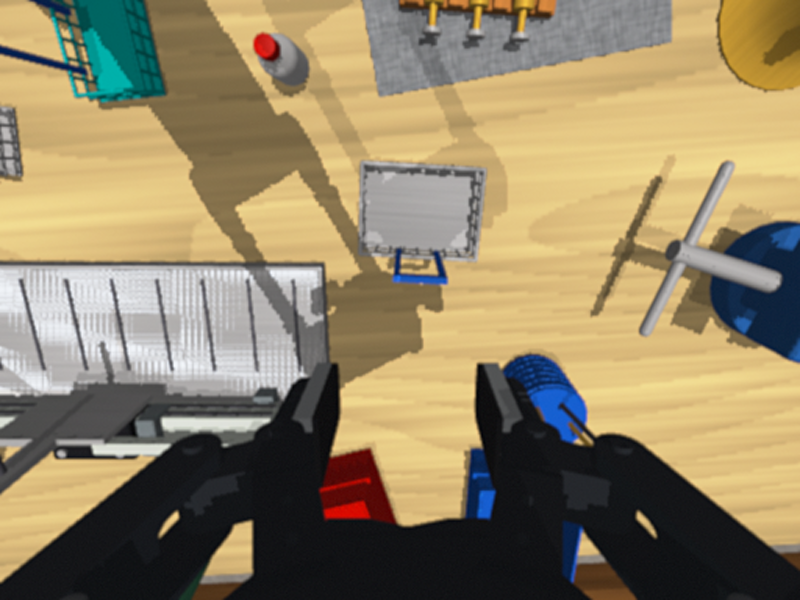

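```bash
python3 - <<'E'
from h import *
show("w5",(222,95,322,190),"w5a")
E
```

```text
w5a crop (222, 95, 322, 190) scale 6.316
```

View pics/w5a.png

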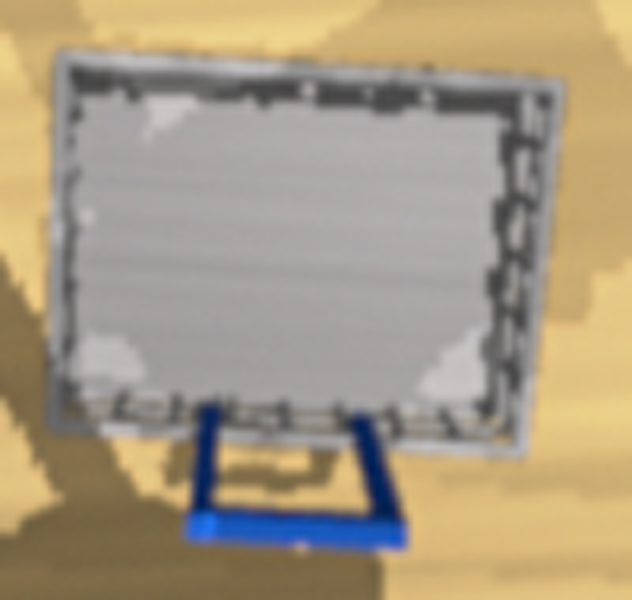

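```bash
python3 - <<'E'
from h import *
w=load("w5");f=lambda u,v:(222+u/6.316,95+v/6.316)
a,b=atz(w,*f(190,527),134),atz(w,*f(405,532),134)
print(a,b,np.linalg.norm(a-b),np.degrees(np.arctan2(*(b-a)[:2])))
c=np.array([atz(w,*f(*q),52) for q in((62,52),(562,80),(522,452),(52,430))]);print(c)
print([np.linalg.norm(c[i]-c[(i+1)%4]) for i in range(4)], [np.degrees(np.arctan2(*(c[j]-c[i])[:2])) for i,j in((0,1),(3,2))],[np.degrees(np.arctan2(*(c[j]-c[i])[1::-1])) for i,j in((0,3),(1,2))], c[2:].mean(0))
E
```

```text
[537.67439944 308.06778617 134.        ] [541.14767646 345.70217014 134.        ] 37.794318492170206 5.272890401477712
[[456.91059518 285.46359912  52.        ]
 [469.49796188 387.97567545  52.        ]
 [547.51506071 377.95112303  52.        ]
 [535.60415032 275.52387271  52.        ]]
[np.float64(103.28198097825397), np.float64(78.6584983422822), np.float64(103.11746405524235), np.float64(79.31881101629251)] [np.float64(7.000256815205203), np.float64(6.632936834287765)] [np.float64(-7.198866611115186), np.float64(-7.321914788180019)] [541.55960551 326.73749787  52.        ]
```

```bash
python3 - <<'E'
from h import *
w=load("w5");f=lambda u,v:(222+u/6.316,95+v/6.316)
a,b=atz(w,*f(190,527),126),atz(w,*f(405,532),126)
print(a,b,np.linalg.norm(a-b),np.degrees(np.arctan2(*(b-a)[:2])))
c=np.array([atz(w,*f(*q),44) for q in((58,52),(562,75),(522,456),(50,433))]);print(c[2:],c[2:].mean(0))
print([np.linalg.norm(c[i]-c[(i+1)%4]) for i in range(4)], [np.degrees(np.arctan2(*(c[j]-c[i])[:2])) for i,j in((0,1),(3,2))],[np.degrees(np.arctan2(*(c[j]-c[i])[1::-1])) for i,j in((0,3),(1,2))])
m=(a+b)/2
yaw=np.pi/2-np.radians(6.6)
move_for([m[0],m[1],190],yaw);move_for([m[0],m[1],94])
E
```

```text
[539.80848451 307.66627836 126.        ] [543.37175162 346.27574202 126.        ] 38.77354196758671 5.272890401477782
[[550.31938964 379.04373444  44.        ]
 [537.89674951 274.02668112  44.        ]] [544.10806958 326.53520778  44.        ]
[np.float64(106.13317363909636), np.float64(82.18893145926118), np.float64(105.7492481073249), np.float64(81.60370787233481)] [np.float64(6.4313957355113445), np.float64(6.7462620246880585)] [np.float64(-6.9107433191912735), np.float64(-7.176101977733543)]
shift tool [110.2  10.4   9.3]
spin 0.0444
M [[-0.0, 0.071, 0.997], [-0.001, 0.997, -0.071], [-1.0, -0.001, 0.0]]
shift tool [206.2  10.5   9.3]
M [[-0.0, 0.071, 0.997], [-0.001, 0.997, -0.071], [-1.0, -0.001, 0.0]]
```

Emit:
{"method": "send_rows", "body": {"deltas": [{"xyz":[30,5,5],"spin":0.044},{"xyz":[80,10,10],"spin":0.044},{"xyz":[130,10,10],"spin":0.044},{"xyz":[170,10,10],"spin":0.044},{"xyz":[195,10,10],"spin":0.044},{"xyz":[207,10,10],"spin":0.044},{"xyz":[207,10,10],"spin":0.044},{"xyz":[207,10,10],"spin":0.044}], "jaw": 0.8}}

```text
time_s: 11.02
position: [542.9, 327.9, 94.8]
eef_rot: [0.091, 1.566, -0.089]
force: [1.0, -0.2, -0.7]
width: 68.1
```

```bash
python3 - <<'E'
from h import *
print(tool()[0],state()["force"]); cap("wrist","w6")
E
```

```text
[542.92615989 327.87306223  94.78120695] [ 0.98571147 -0.23330333 -0.67243567]
w6 crop (0, 0, 512, 384) scale 1.562
```

View pics/w6.png

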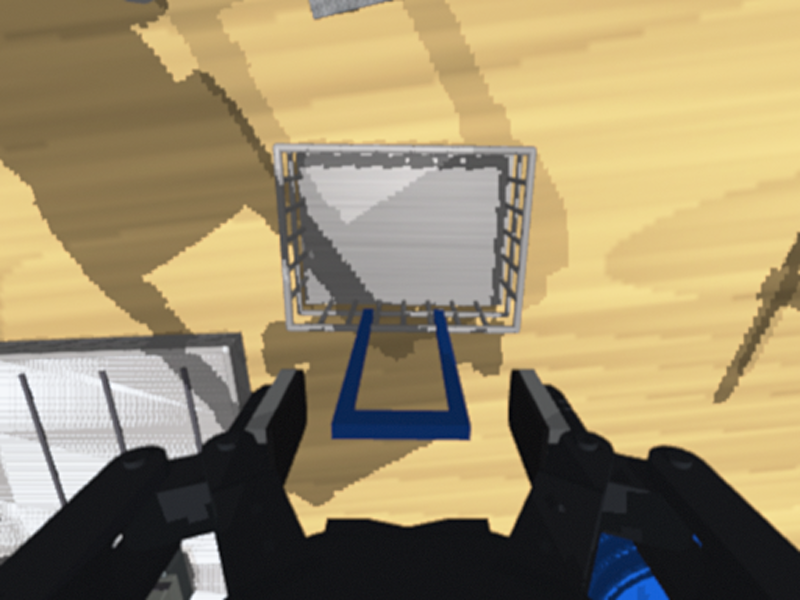

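Emit:
{"method": "send_rows", "body": {"deltas": [{"xyz":[0,0,0],"spin":0},{"xyz":[0,0,0],"spin":0},{"xyz":[0,0,0],"spin":0},{"xyz":[0,0,0],"spin":0}], "jaw": 0, "force": 50}}

```text
time_s: 11.58
position: [542.3, 327.8, 94.2]
eef_rot: [0.09, 1.568, -0.089]
force: [-0.1, -1.6, 6.0]
width: 38.6
```

Emit:
{"method": "send_rows", "body": {"deltas": [{"xyz":[-5,0,0],"spin":0},{"xyz":[-15,0,0],"spin":0},{"xyz":[-30,0,0],"spin":0},{"xyz":[-50,0,0],"spin":0},{"xyz":[-70,0,0],"spin":0},{"xyz":[-85,0,0],"spin":0},{"xyz":[-90,0,0],"spin":0},{"xyz":[-90,0,0],"spin":0}]}}

```text
time_s: 12.58
position: [541.8, 327.8, 183.4]
eef_rot: [0.089, 1.569, -0.089]
force: [-0.1, -0.2, -2.0]
width: 38.8
```

```bash
python3 - <<'E'
from h import *
print(tool()[0],state()["force"],state()["width"]); cap("wrist","w7");cap("scene","s7",(230,120,350,210)); 
E
```

```text
[541.75680538 327.77785221 183.43281352] [-0.13708113 -0.22858895 -2.02349507] 38.76931558410189
w7 crop (0, 0, 512, 384) scale 1.562
s7 crop (230, 120, 350, 210) scale 6.667
```

View pics/w7.png

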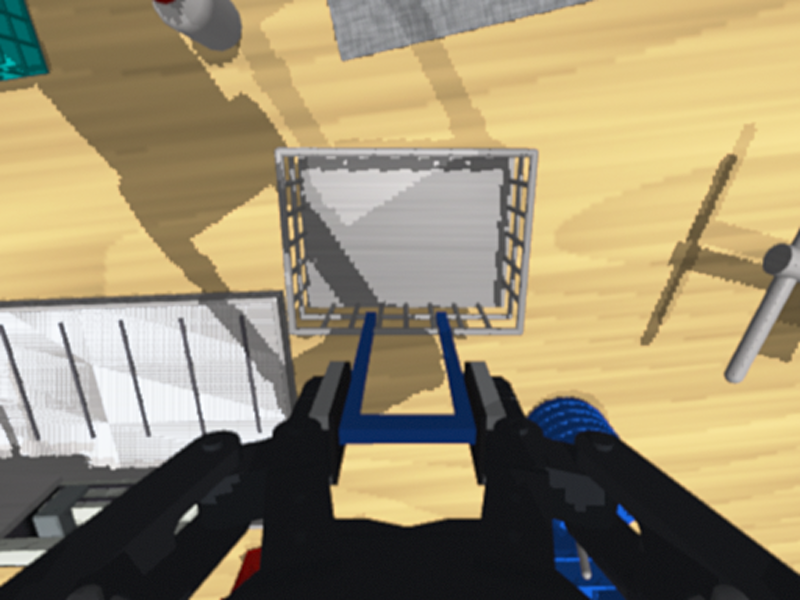

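View pics/s7.png

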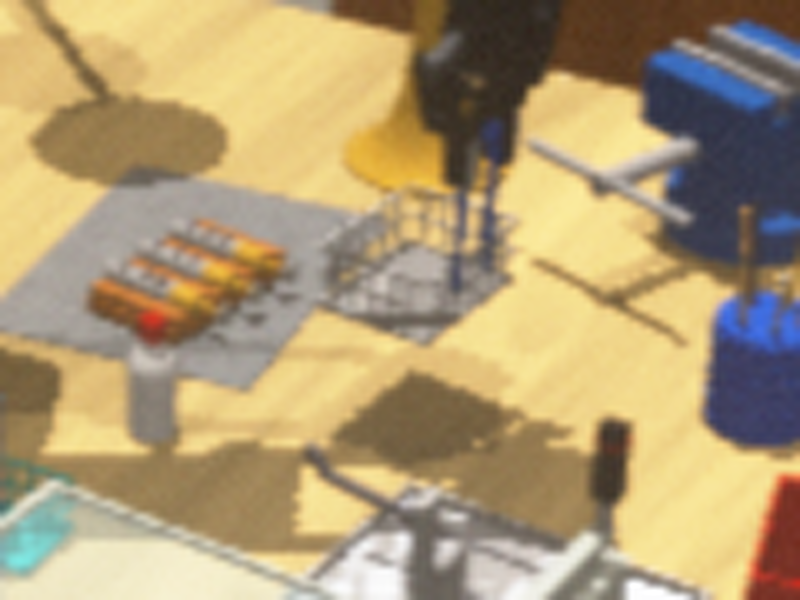

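```bash
cat >> h.py <<'E'
H=np.array([660.5,4.0,165.]); xh=np.array([.9975,-.0706,0]);yh=np.array([.0706,.9975,0])
YAW=np.arctan2(.9975,.0706)
def hp(x,z,dy=0):
    p=H+x*xh+dy*yh; p[2]=z; return p
E
python3 - <<'E'
from h import *
move_for(hp(-120,183),YAW);move_for(hp(-8,183))
E
```

```text
shift tool [-3.000e-01 -3.131e+02  3.520e+01]
spin -0.0431
M [[-0.001, 0.114, 0.994], [-0.001, 0.994, -0.114], [-1.0, -0.001, -0.001]]
shift tool [  -0.4 -308.3  147.1]
M [[-0.001, 0.114, 0.994], [-0.001, 0.994, -0.114], [-1.0, -0.001, -0.001]]
```

Emit:
{"method": "send_rows", "body": {"deltas": [{"xyz":[0,-10,1],"spin":0},{"xyz":[0,-35,4],"spin":-0.01},{"xyz":[0,-70,8],"spin":-0.02},{"xyz":[0,-105,12],"spin":-0.03},{"xyz":[0,-140,16],"spin":-0.043},{"xyz":[0,-175,20],"spin":-0.043},{"xyz":[0,-210,24],"spin":-0.043},{"xyz":[0,-245,28],"spin":-0.043},{"xyz":[0,-275,31],"spin":-0.043},{"xyz":[0,-300,34],"spin":-0.043},{"xyz":[0,-313,35],"spin":-0.043},{"xyz":[0,-313,35],"spin":-0.043}]}}

```text
time_s: 14.18
position: [540.8, 12.2, 183.1]
eef_rot: [0.057, 1.571, -0.057]
force: [0.3, -0.0, -1.2]
width: 39.1
```

```bash
python3 - <<'E'
from h import *
print(tool()[0],state()["force"],state()["width"]); cap("wrist","w8");cap("scene","s8",(230,140,350,230)); move_for(hp(-120,183),YAW);move_for(hp(-8,183))
E
```

```text
[540.77417984  12.21907536 183.09083137] [ 0.34249335 -0.01047309 -1.24079201] 39.077627735928004
w8 crop (0, 0, 512, 384) scale 1.562
s8 crop (230, 140, 350, 230) scale 6.667
shift tool [ 0.2 -0.9  0. ]
spin -0.0002
M [[-0.0, 0.071, 0.997], [0.001, 0.997, -0.071], [-1.0, 0.001, -0.0]]
shift tool [ 1.00e-01 -9.00e-01  1.12e+02]
M [[-0.0, 0.071, 0.997], [0.001, 0.997, -0.071], [-1.0, 0.001, -0.0]]
```

View pics/w8.png

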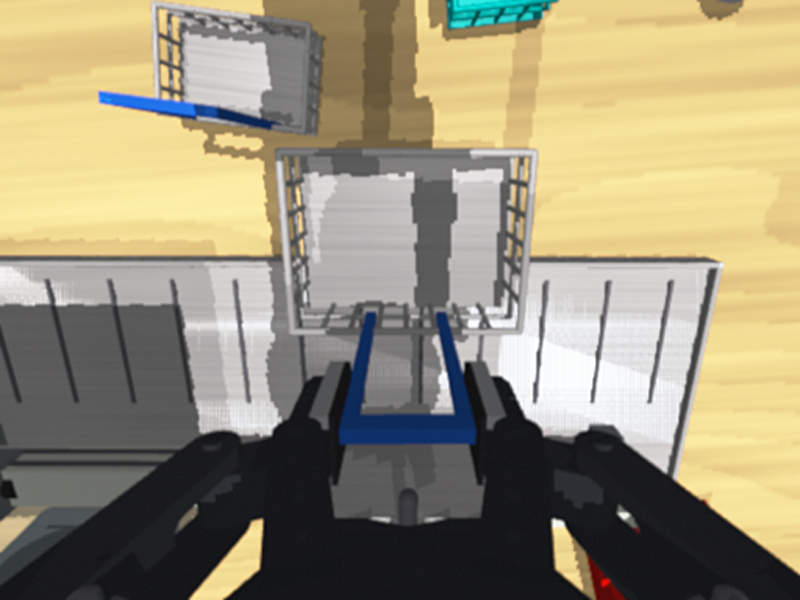

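View pics/s8.png

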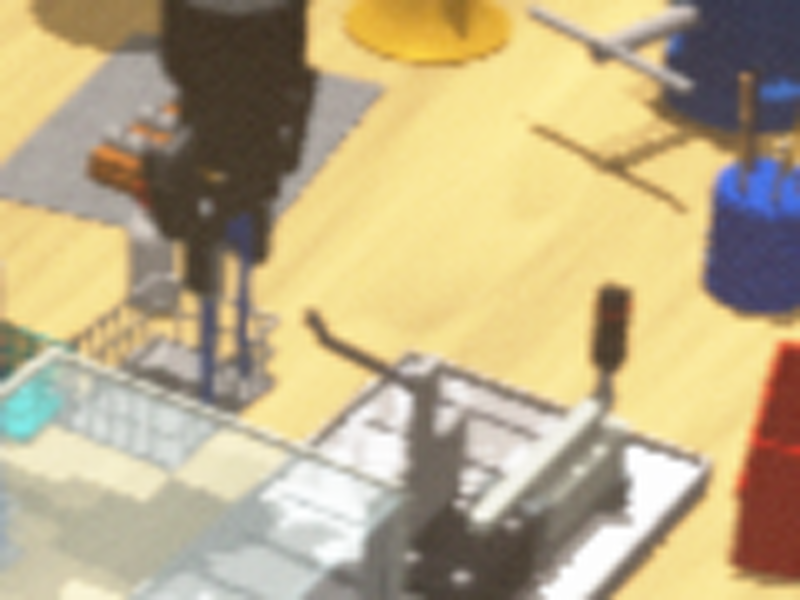

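Emit:
{"method": "send_rows", "body": {"deltas": [{"xyz":[0,0,10],"spin":0},{"xyz":[0,0,28],"spin":0},{"xyz":[0,0,48],"spin":0},{"xyz":[0,0,68],"spin":0},{"xyz":[0,0,86],"spin":0},{"xyz":[0,0,98],"spin":0},{"xyz":[0,0,106],"spin":0},{"xyz":[0,0,109],"spin":0},{"xyz":[0,0,109],"spin":0}]}}

```text
time_s: 15.4
position: [649.6, 5.2, 183.3]
eef_rot: [0.056, 1.57, -0.055]
force: [-1.1, 0.2, -0.6]
width: 38.8
```

```bash
python3 - <<'E'
from h import *
print(tool()[0],state()["force"],state()["width"]); cap("wrist","w9");cap("scene","s9",(240,150,330,217)); move_for(hp(-5,141),YAW)
E
```

```text
[649.55850118   5.18937612 183.28662729] [-1.05217442  0.24881989 -0.59396357] 38.756283461013545
w9 crop (0, 0, 512, 384) scale 1.562
s9 crop (240, 150, 330, 217) scale 8.889
shift tool [42.4 -0.4  6.3]
spin -0.0001
M [[-0.0, 0.071, 0.997], [0.0, 0.997, -0.071], [-1.0, 0.0, -0.0]]
```

View pics/w9.png

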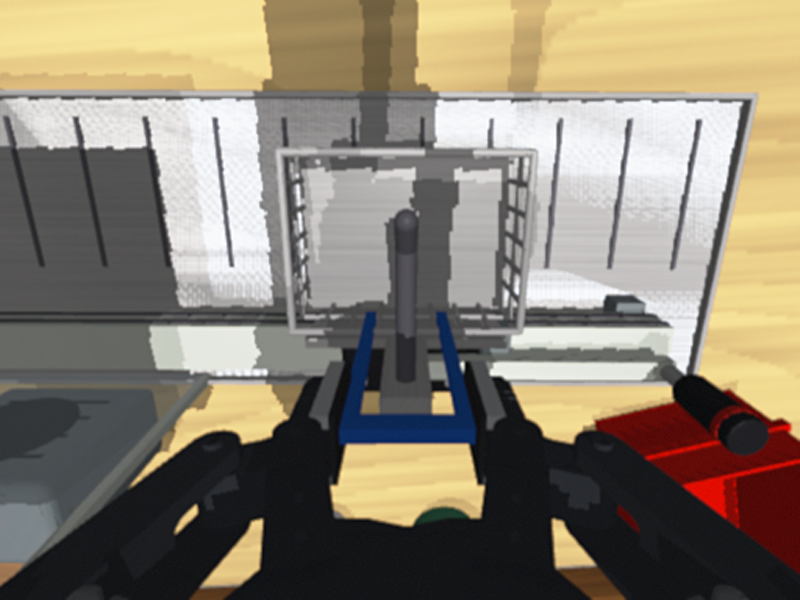

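View pics/s9.png

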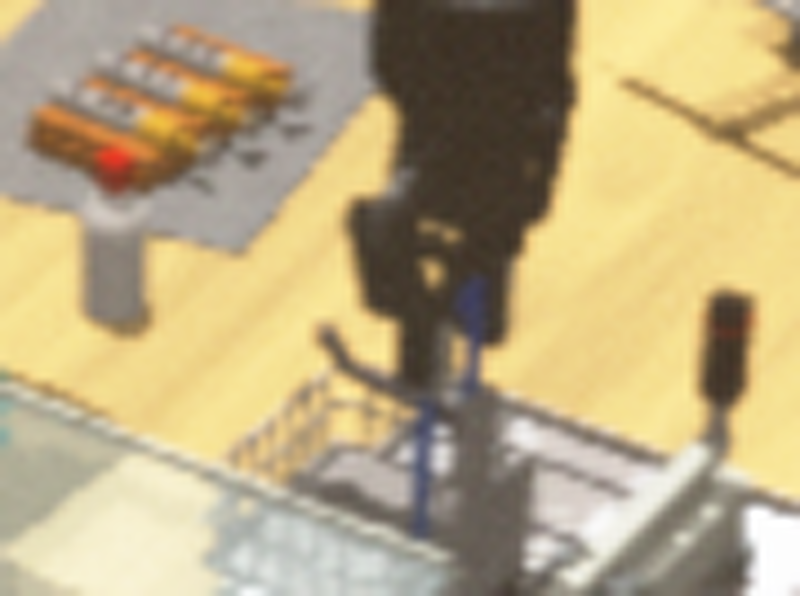

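Emit:
{"method": "send_rows", "body": {"deltas": [{"xyz":[5,0,0],"spin":0},{"xyz":[14,0,1],"spin":0},{"xyz":[23,0,2],"spin":0},{"xyz":[31,0,3],"spin":0},{"xyz":[36,0,4],"spin":0},{"xyz":[38,0,4],"spin":0},{"xyz":[38,0,4],"spin":0},{"xyz":[38,0,4],"spin":0}]}}

```text
time_s: 16.5
position: [654.0, 4.8, 145.6]
eef_rot: [0.056, 1.569, -0.056]
force: [0.9, 0.4, -1.4]
width: 38.3
```

Emit:
{"method": "send_rows", "body": {"deltas": [{"xyz":[1,0,0],"spin":0},{"xyz":[2,0,0],"spin":0},{"xyz":[3,0,0],"spin":0},{"xyz":[3,0,0],"spin":0}]}}

```text
time_s: 17.0
position: [653.7, 4.8, 142.2]
eef_rot: [0.056, 1.57, -0.056]
force: [-0.0, 0.3, -1.8]
width: 38.8
```

```bash
python3 - <<'E'
from h import *
print(tool()[0],state()["force"],state()["width"]); cap("wrist","w10");cap("scene","s10",(240,150,330,217)); move_for(hp(-5,141),YAW)
E
```

```text
[653.73338686   4.84598639 142.20159356] [-0.02940149  0.33153773 -1.81710558] 38.773797577331194
w10 crop (0, 0, 512, 384) scale 1.562
s10 crop (240, 150, 330, 217) scale 8.889
shift tool [ 1.3 -0.4  1.8]
spin -0.0001
M [[-0.0, 0.071, 0.997], [0.0, 0.997, -0.071], [-1.0, 0.0, -0.0]]
```

View pics/w10.png

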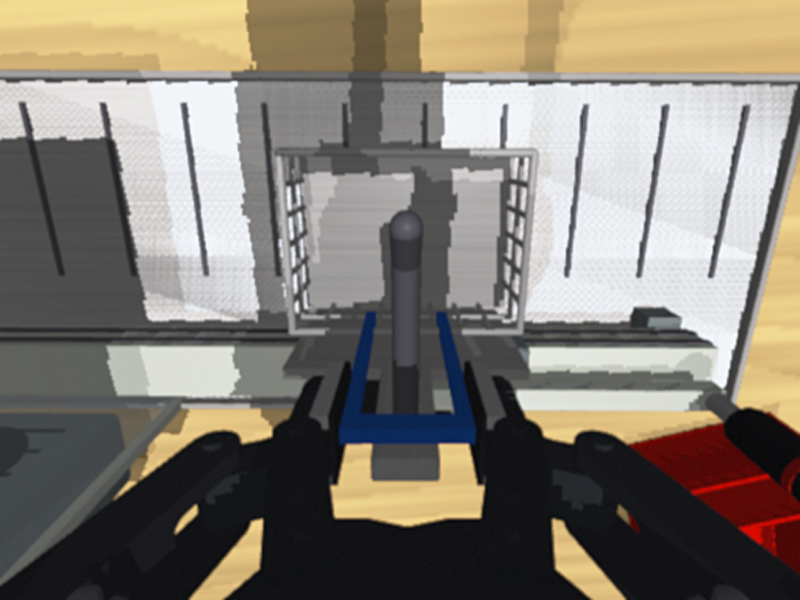

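View pics/s10.png

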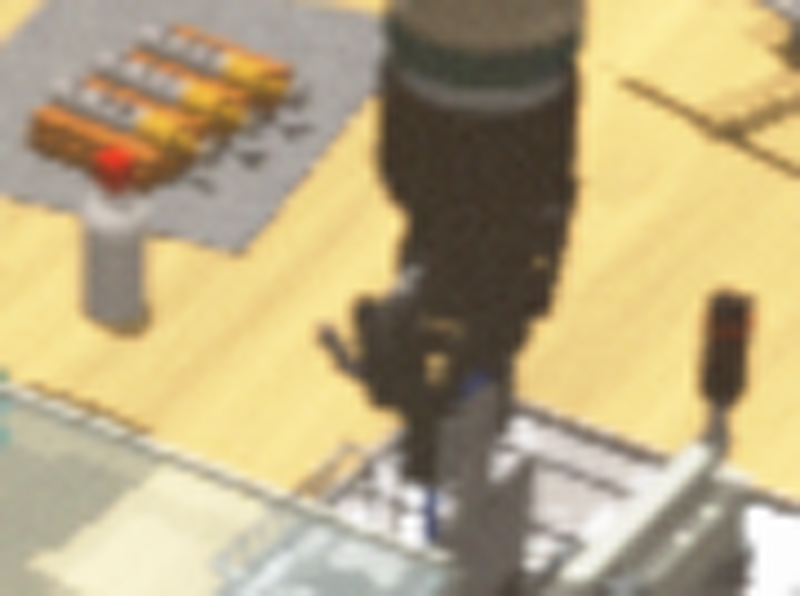

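Emit:
{"method": "send_rows", "body": {"deltas": [{"xyz":[0.7,0,0.5],"spin":0},{"xyz":[1.4,0,1],"spin":0},{"xyz":[2,0,1],"spin":0},{"xyz":[2,0,1],"spin":0},{"xyz":[2,0,1],"spin":0}]}}

```text
time_s: 17.73
position: [654.2, 4.8, 141.5]
eef_rot: [0.056, 1.57, -0.056]
force: [-4.0, -0.2, 5.8]
width: 39.3
```

Emit:
{"method": "send_rows", "body": {"deltas": [{"xyz":[0,0,0],"spin":0},{"xyz":[0,0,0],"spin":0},{"xyz":[0,0,0],"spin":0},{"xyz":[0,0,0],"spin":0}], "jaw": 0.75}}

```text
time_s: 18.23
position: [654.8, 4.7, 140.1]
eef_rot: [0.056, 1.57, -0.056]
force: [-0.3, 0.1, -0.4]
width: 63.9
```

```bash
python3 - <<'E'
from h import *
print(tool()[0],state()["force"],state()["width"]); cap("wrist","w11")
E
```

```text
[654.81956413   4.72366115 140.08278421] [-0.26995131  0.05549057 -0.44996844] 63.91302314324643
w11 crop (0, 0, 512, 384) scale 1.562
```

View pics/w11.png

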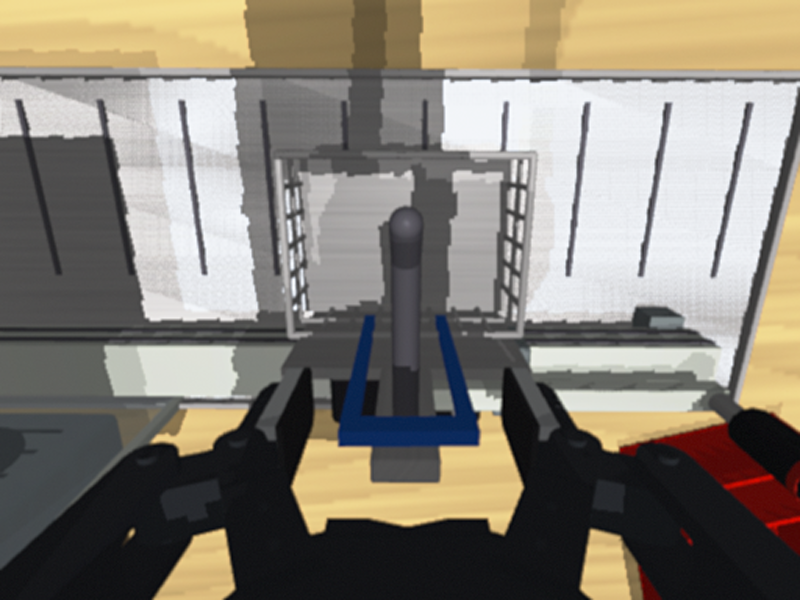

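```bash
python3 - <<'E'
from h import *
move_for([435,-85,290])
E
```

```text
shift tool [-149.9 -105.1 -212.9]
M [[-0.0, 0.071, 0.997], [0.0, 0.997, -0.071], [-1.0, 0.0, -0.0]]
```

Emit:
{"method": "send_rows", "body": {"deltas": [{"xyz":[-20,0,0],"spin":0},{"xyz":[-60,0,0],"spin":0},{"xyz":[-105,0,0],"spin":0},{"xyz":[-145,0,-15],"spin":0},{"xyz":[-150,-15,-50],"spin":0},{"xyz":[-150,-35,-95],"spin":0},{"xyz":[-150,-60,-140],"spin":0},{"xyz":[-150,-85,-180],"spin":0},{"xyz":[-150,-105,-212],"spin":0},{"xyz":[-150,-105,-212],"spin":0},{"xyz":[-150,-105,-212],"spin":0}]}}

```text
time_s: 19.65
position: [436.6, -85.0, 290.6]
eef_rot: [0.056, 1.568, -0.056]
force: [-0.3, 0.3, 0.1]
width: 64.0
```

```bash
python3 - <<'E'
from h import *
print(tool()[0],state()["force"]); cap("wrist","w12");cap("scene","s12",(140,140,360,305))
E
```

```text
[436.55040076 -84.95588981 290.58604174] [-0.32265058  0.34658135  0.06628506]
w12 crop (0, 0, 512, 384) scale 1.562
s12 crop (140, 140, 360, 305) scale 3.636
```

View pics/w12.png

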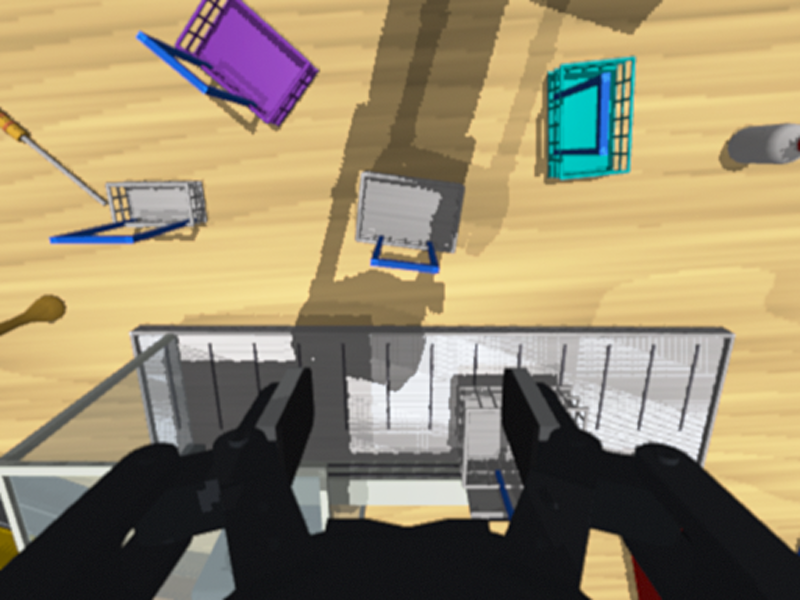

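View pics/s12.png

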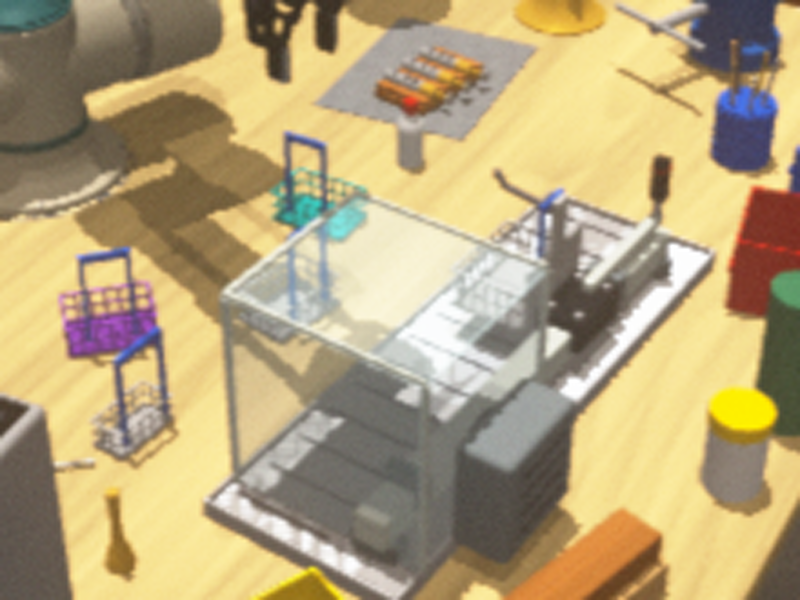

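```bash
python3 - <<'E'
from h import *
show("w12",(220,100,310,180),"w12c")
E
```

```text
w12c crop (220, 100, 310, 180) scale 7.5
```

View pics/w12c.png

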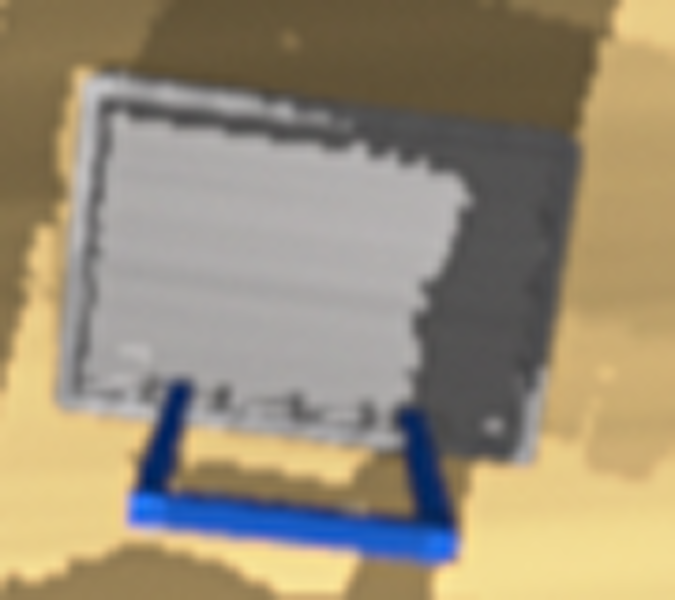

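```bash
cat >> h.py <<'E'
def meas(w,f,bar,cor,zb,zr):
    a,b=[atz(w,*f(*q),zb) for q in bar]
    print("bar",a,b,np.linalg.norm(a-b),"yaw",np.degrees(np.arctan2(*(b-a)[:2])))
    c=np.array([atz(w,*f(*q),zr) for q in cor])
    print("sizes",[round(np.linalg.norm(c[i]-c[(i+1)%4]),1) for i in range(4)],"yaws",[np.degrees(np.arctan2(*(c[j]-c[i])[:2])) for i,j in((0,1),(3,2))],"backmid",c[2:].mean(0))
    return (a+b)/2
E
python3 - <<'E'
from h import *
w=load("w12");f=lambda u,v:(220+u/7.5,100+v/7.5)
m=meas(w,f,((132,508),(456,545)),((90,75),(580,135),(535,462),(62,405)),118,36)
print(m)
move_for([m[0],m[1],86],np.pi/2-np.radians(7.8))
E
```

```text
bar [ 431.24660804 -109.89815224  118.        ] [440.27842294 -61.90001211 118.        ] 48.84050712696942 yaw 10.656740815072762
sizes [np.float64(87.9), np.float64(59.7), np.float64(88.7), np.float64(59.4)] yaws [np.float64(10.73648491189786), np.float64(10.932568767685124)] backmid [437.8013268  -85.45933657  36.        ]
[435.76251549 -85.89908218 118.        ]
shift tool [204.3  -1.3  -1.2]
spin 0.066
M [[0.001, 0.07, 0.998], [0.0, 0.998, -0.07], [-1.0, 0.0, 0.001]]
```

Emit:
{"method": "send_rows", "body": {"deltas": [{"xyz":[30,0,0],"spin":0.06},{"xyz":[80,-1,-1],"spin":0.118},{"xyz":[130,-1,-1],"spin":0.118},{"xyz":[170,-1,-1],"spin":0.118},{"xyz":[195,-1,-1],"spin":0.118},{"xyz":[205,-1,-1],"spin":0.118},{"xyz":[205,-1,-1],"spin":0.118},{"xyz":[205,-1,-1],"spin":0.118}], "jaw": 0.85}}

```text
time_s: 20.75
position: [436.0, -86.1, 86.2]
eef_rot: [0.148, 1.564, -0.148]
force: [0.2, -0.7, 0.8]
width: 72.4
```

```bash
python3 - <<'E'
from h import *
print(tool()[0],state()["force"]); cap("wrist","w13")
E
```

```text
[435.99767615 -86.13413124  86.19523634] [ 0.23841101 -0.68939091  0.77639071]
w13 crop (0, 0, 512, 384) scale 1.562
```

View pics/w13.png

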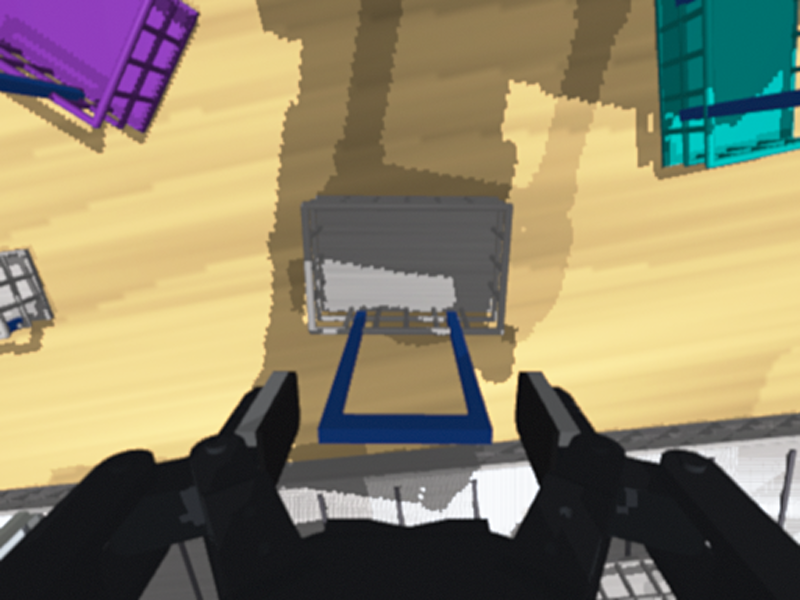

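Emit:
{"method": "send_rows", "body": {"deltas": [{"xyz":[0,0,0],"spin":0},{"xyz":[0,0,0],"spin":0},{"xyz":[0,0,0],"spin":0},{"xyz":[0,0,0],"spin":0}], "jaw": 0, "force": 50}}

```text
time_s: 21.3
position: [435.6, -86.3, 86.3]
eef_rot: [0.148, 1.564, -0.149]
force: [-0.3, -0.8, 5.8]
width: 48.9
```

Emit:
{"method": "send_rows", "body": {"deltas": [{"xyz":[-5,0,0],"spin":0},{"xyz":[-15,0,0],"spin":0},{"xyz":[-30,0,0],"spin":0},{"xyz":[-50,0,0],"spin":0},{"xyz":[-72,0,0],"spin":0},{"xyz":[-92,0,0],"spin":0},{"xyz":[-105,0,0],"spin":0},{"xyz":[-108,0,0],"spin":0},{"xyz":[-108,0,0],"spin":0}]}}

```text
time_s: 22.42
position: [434.5, -85.8, 193.0]
eef_rot: [0.148, 1.566, -0.148]
force: [-0.3, -0.6, -0.5]
width: 48.7
```

```bash
python3 - <<'E'
from h import *
print(tool()[0],state()["force"],state()["width"]); cap("wrist","w14"); move_for(hp(-130,194),YAW)
E
```

```text
[434.51524181 -85.79538576 192.98569503] [-0.30211508 -0.55660578 -0.49694555] 48.69089561701605
w14 crop (0, 0, 512, 384) scale 1.562
shift tool [ -1.4 115.3  76.2]
spin -0.1181
M [[-0.001, 0.188, 0.982], [0.001, 0.982, -0.188], [-1.0, 0.0, -0.001]]
```

View pics/w14.png

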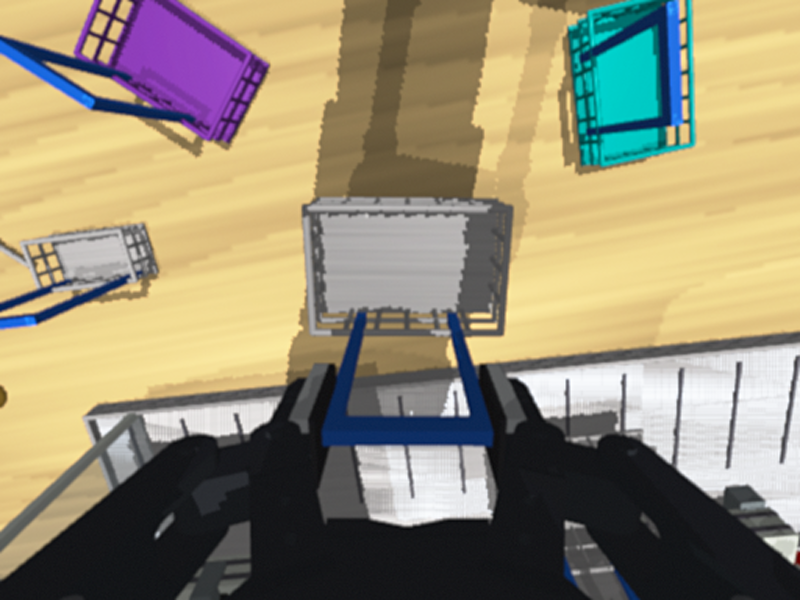

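Emit:
{"method": "send_rows", "body": {"deltas": [{"xyz":[-1,8,5],"spin":-0.01},{"xyz":[-2,28,19],"spin":-0.04},{"xyz":[-3,52,34],"spin":-0.08},{"xyz":[-3,78,51],"spin":-0.118},{"xyz":[-3,100,66],"spin":-0.118},{"xyz":[-3,113,75],"spin":-0.118},{"xyz":[-3,115,76],"spin":-0.118},{"xyz":[-3,115,76],"spin":-0.118}]}}

```text
time_s: 23.48
position: [530.4, 12.5, 196.0]
eef_rot: [0.055, 1.571, -0.056]
force: [0.3, -0.5, -0.4]
width: 48.6
```

```bash
python3 - <<'E'
from h import *
print(tool()[0],state()["force"],state()["width"]); cap("wrist","w15"); move_for(hp(-12,195),YAW)
E
```

```text
[530.37699851  12.54470875 196.01529733] [ 0.30186748 -0.53355756 -0.38266054] 48.63108984212738
w15 crop (0, 0, 512, 384) scale 1.562
shift tool [  1.    0.9 118.4]
spin -0.0005
M [[-0.001, 0.071, 0.997], [-0.0, 0.997, -0.071], [-1.0, -0.0, -0.001]]
```

View pics/w15.png

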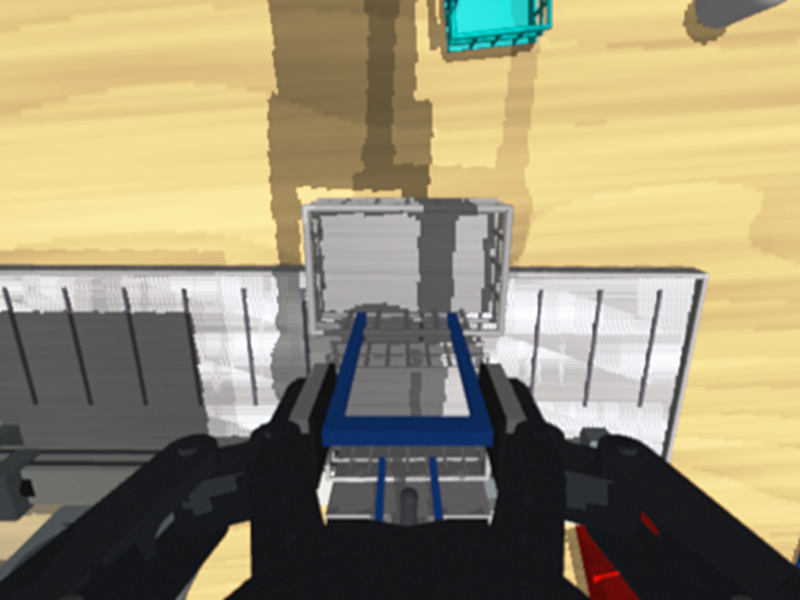

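Emit:
{"method": "send_rows", "body": {"deltas": [{"xyz":[0,0,10],"spin":0},{"xyz":[0,0,28],"spin":0},{"xyz":[0,0,48],"spin":0},{"xyz":[0,0,68],"spin":0},{"xyz":[0,0,88],"spin":0},{"xyz":[0,0,102],"spin":0},{"xyz":[0,0,111],"spin":0},{"xyz":[0,0,114],"spin":0},{"xyz":[0,0,114],"spin":0},{"xyz":[0,0,114],"spin":0}]}}

```text
time_s: 24.78
position: [644.2, 4.8, 196.5]
eef_rot: [0.056, 1.57, -0.055]
force: [0.5, -0.3, -1.4]
width: 48.9
```

```bash
python3 - <<'E'
from h import *
print(tool()[0],state()["force"],state()["width"]); cap("wrist","w16"); cap("scene","s16",(240,150,330,217)); move_for(hp(-12,141),YAW)
E
```

```text
[644.2001315    4.81180311 196.46759749] [ 0.51442877 -0.27830252 -1.42858928] 48.89506850796094
w16 crop (0, 0, 512, 384) scale 1.562
s16 crop (240, 150, 330, 217) scale 8.889
shift tool [55.5  0.3  4.2]
spin -0.0
M [[0.0, 0.071, 0.998], [0.0, 0.998, -0.071], [-1.0, 0.0, 0.0]]
```

View pics/w16.png

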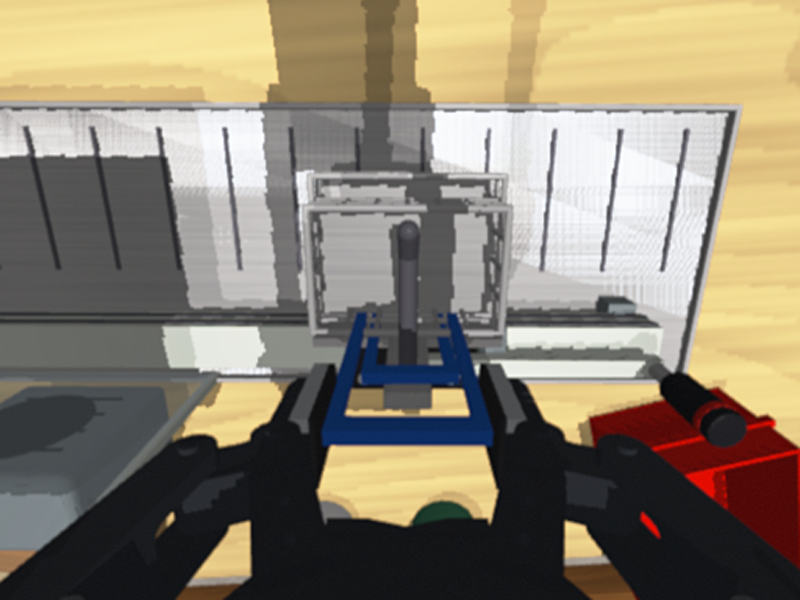

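View pics/s16.png

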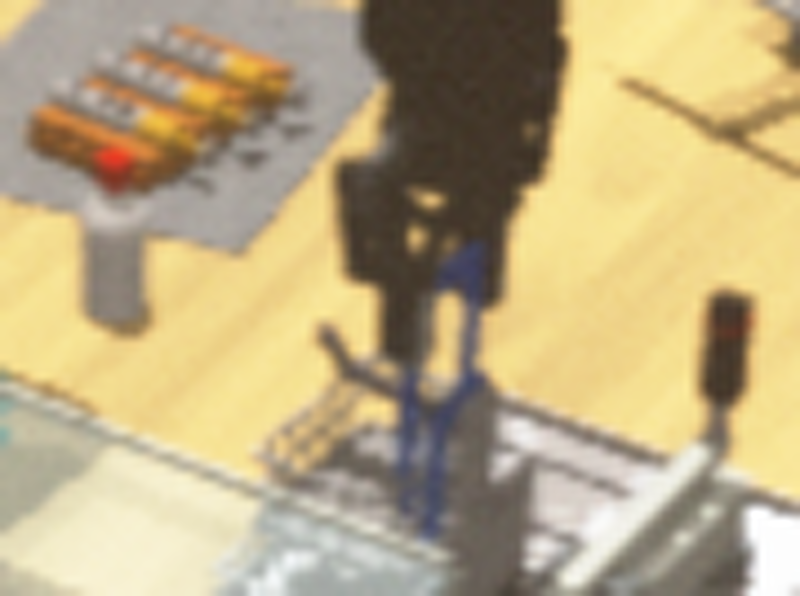

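Emit:
{"method": "send_rows", "body": {"deltas": [{"xyz":[5,0,0],"spin":0},{"xyz":[13,0,0],"spin":0},{"xyz":[22,0,0],"spin":0},{"xyz":[31,0,0],"spin":0},{"xyz":[40,0,0],"spin":0},{"xyz":[46,0,0],"spin":0},{"xyz":[48,0,0],"spin":0},{"xyz":[48,0,0],"spin":0}]}}

```text
time_s: 25.88
position: [644.8, 4.7, 148.3]
eef_rot: [0.056, 1.57, -0.056]
force: [0.6, 0.1, -1.5]
width: 48.7
```

```bash
python3 - <<'E'
from h import *
print(tool()[0],state()["force"],state()["width"]); cap("wrist","w17"); 
E
```

```text
[644.84793263   4.70267332 148.29832367] [ 0.55824089  0.05815411 -1.5018642 ] 48.7357073166207
w17 crop (0, 0, 512, 384) scale 1.562
```

View pics/w17.png

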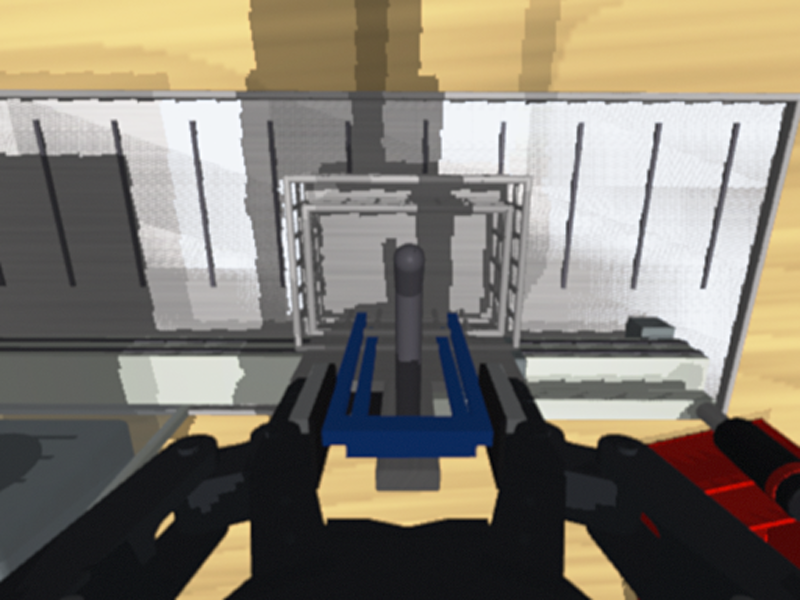

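Emit:
{"method": "send_rows", "body": {"deltas": [{"xyz":[2,0,1],"spin":0},{"xyz":[4,0,2],"spin":0},{"xyz":[5.5,0,3.5],"spin":0},{"xyz":[6.5,0,4.5],"spin":0},{"xyz":[7,0,5],"spin":0},{"xyz":[7,0,5],"spin":0}]}}

```text
time_s: 26.68
position: [648.7, 4.5, 142.3]
eef_rot: [0.056, 1.572, -0.055]
force: [-4.1, 0.6, 5.8]
width: 48.7
```

Contact both vertically and against the back; release.

Emit:
{"method": "send_rows", "body": {"deltas": [{"xyz":[0,0,0],"spin":0},{"xyz":[0,0,0],"spin":0},{"xyz":[0,0,0],"spin":0},{"xyz":[0,0,0],"spin":0}], "jaw": 0.8}}

```text
time_s: 27.18
position: [649.8, 4.3, 141.1]
eef_rot: [0.056, 1.57, -0.056]
force: [-0.3, 0.4, -0.0]
width: 68.1
```

```bash
python3 - <<'E'
from h import *
print(tool()[0],state()["force"],state()["width"]); cap("wrist","w18"); move_for([410,-303,290])
E
```

```text
[649.83390555   4.34772646 141.13733157] [-0.27389539  0.36763887 -0.03407769] 68.08667057091311
w18 crop (0, 0, 512, 384) scale 1.562
shift tool [-148.9 -323.5 -217.5]
M [[-0.0, 0.071, 0.997], [0.0, 0.997, -0.071], [-1.0, 0.0, -0.0]]
```

View pics/w18.png

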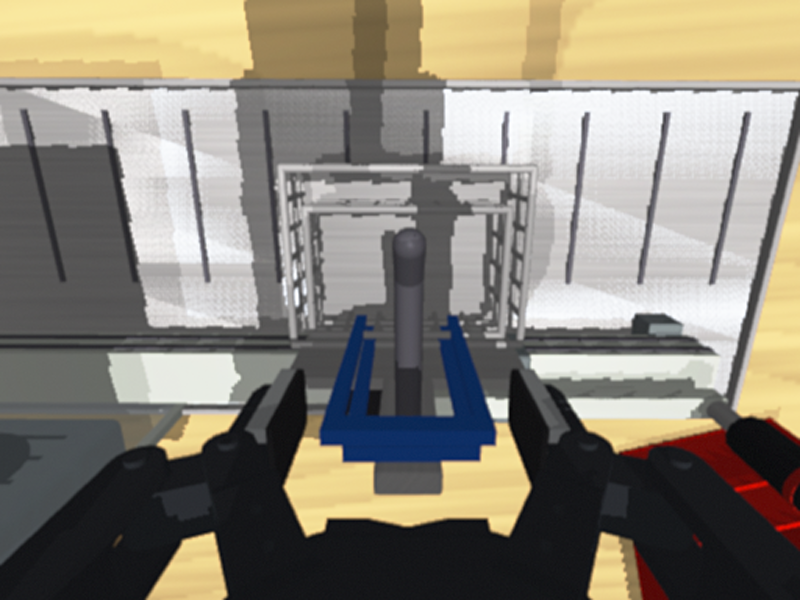

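Emit:
{"method": "send_rows", "body": {"deltas": [{"xyz":[-20,0,0],"spin":0},{"xyz":[-60,0,0],"spin":0},{"xyz":[-105,0,0],"spin":0},{"xyz":[-145,0,-15],"spin":0},{"xyz":[-150,-25,-45],"spin":0},{"xyz":[-150,-65,-75],"spin":0},{"xyz":[-150,-110,-105],"spin":0},{"xyz":[-150,-155,-135],"spin":0},{"xyz":[-150,-200,-165],"spin":0},{"xyz":[-150,-245,-190],"spin":0},{"xyz":[-150,-290,-215],"spin":0},{"xyz":[-150,-320,-215],"spin":0}]}}

```text
time_s: 28.72
position: [410.7, -301.2, 291.7]
eef_rot: [0.057, 1.57, -0.058]
force: [0.3, -0.6, -0.6]
width: 68.1
```

Emit:
{"method": "send_rows", "body": {"deltas": [{"xyz":[0,0,0],"spin":0},{"xyz":[0,0,0],"spin":0}]}}

```text
time_s: 28.98
position: [412.7, -298.9, 291.1]
eef_rot: [0.057, 1.57, -0.055]
force: [0.1, 0.2, -0.8]
width: 68.4
```

```bash
python3 - <<'E'
from h import *
print(tool()[0],state()["force"]); cap("wrist","w19");cap("scene","s19",(140,140,360,305))
E
```

```text
[ 412.65501932 -298.88081028  291.13896221] [ 0.10713555  0.18668015 -0.75143177]
w19 crop (0, 0, 512, 384) scale 1.562
s19 crop (140, 140, 360, 305) scale 3.636
```

View pics/w19.png

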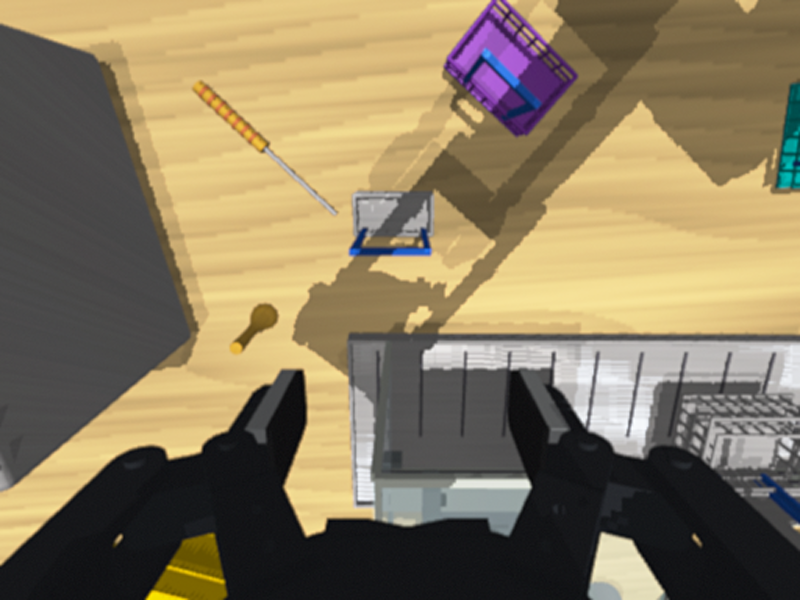

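View pics/s19.png

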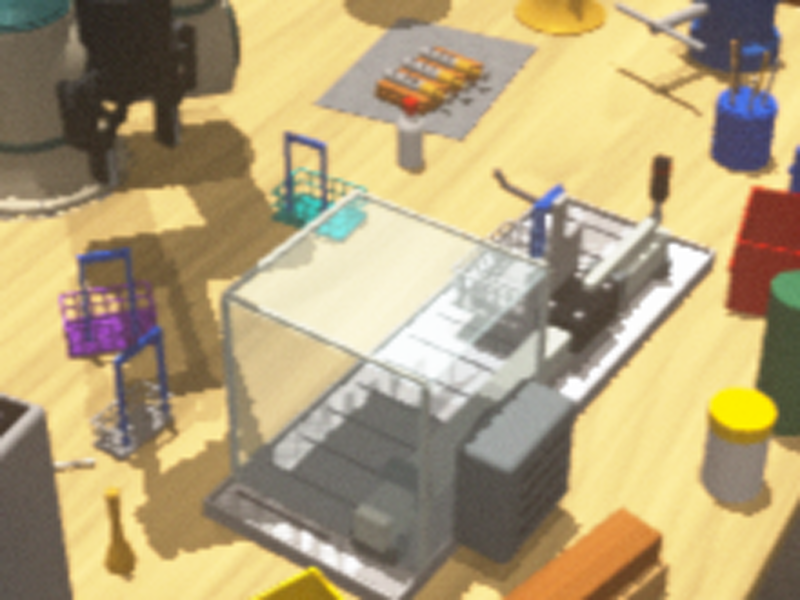

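```bash
python3 - <<'E'
from h import *
show("w19",(210,110,290,170),"w19d")
E
```

```text
w19d crop (210, 110, 290, 170) scale 10.0
```

View pics/w19d.png

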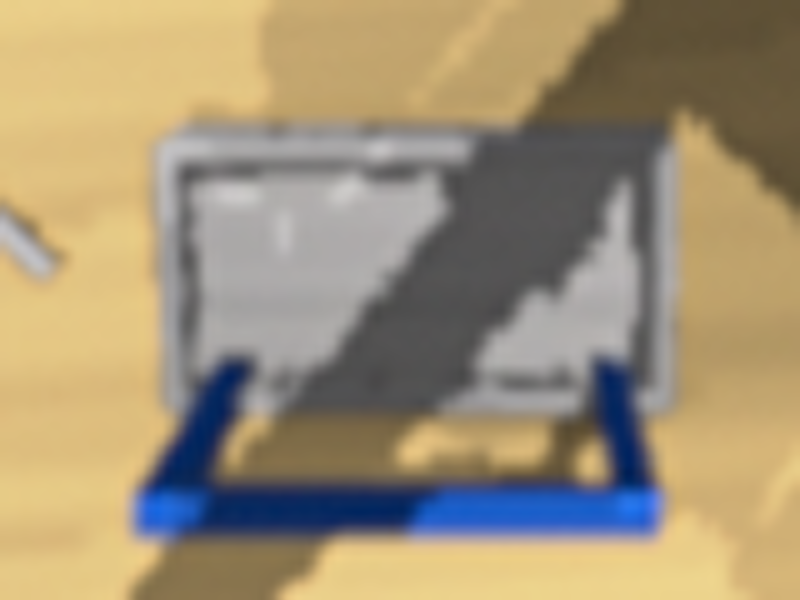

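```bash
python3 - <<'E'
from h import *
w=load("w19");f=lambda u,v:(210+u/10,110+v/10)
m=meas(w,f,((137,511),(660,511)),((160,148),(672,140),(672,412),(168,412)),112,30)
print(m)
move_for([m[0],m[1],80],np.pi/2-np.radians(4.0))
E
```

```text
bar [ 399.75341911 -339.28054456  112.        ] [ 403.85710131 -280.04361514  112.        ] 59.37890209589989 yaw 3.9628762481132362
sizes [np.float64(70.2), np.float64(37.5), np.float64(71.1), np.float64(36.4)] yaws [np.float64(3.0853119662831396), np.float64(3.9623256546852135)] backmid [ 404.53949998 -309.67428696   30.        ]
[ 401.80526021 -309.66207985  112.        ]
shift tool [211.3 -12.1 -10.3]
spin 0.0003
M [[0.0, 0.069, 0.998], [0.001, 0.998, -0.069], [-1.0, 0.001, 0.0]]
```

Emit:
{"method": "send_rows", "body": {"deltas": [{"xyz":[30,-6,-5],"spin":0},{"xyz":[80,-12,-10],"spin":0},{"xyz":[130,-12,-10],"spin":0},{"xyz":[170,-12,-10],"spin":0},{"xyz":[198,-12,-10],"spin":0},{"xyz":[211,-12,-10],"spin":0},{"xyz":[211,-12,-10],"spin":0},{"xyz":[211,-12,-10],"spin":0}], "jaw": 1.0}}

```text
time_s: 30.08
position: [402.7, -311.4, 81.5]
eef_rot: [0.054, 1.568, -0.056]
force: [-0.2, -0.6, -0.3]
width: 85.1
```

```bash
python3 - <<'E'
from h import *
print(tool()[0],state()["force"]); cap("wrist","w20")
E
```

```text
[ 402.73906193 -311.39691317   81.45464487] [-0.19993907 -0.64205446 -0.30883926]
w20 crop (0, 0, 512, 384) scale 1.562
```

View pics/w20.png

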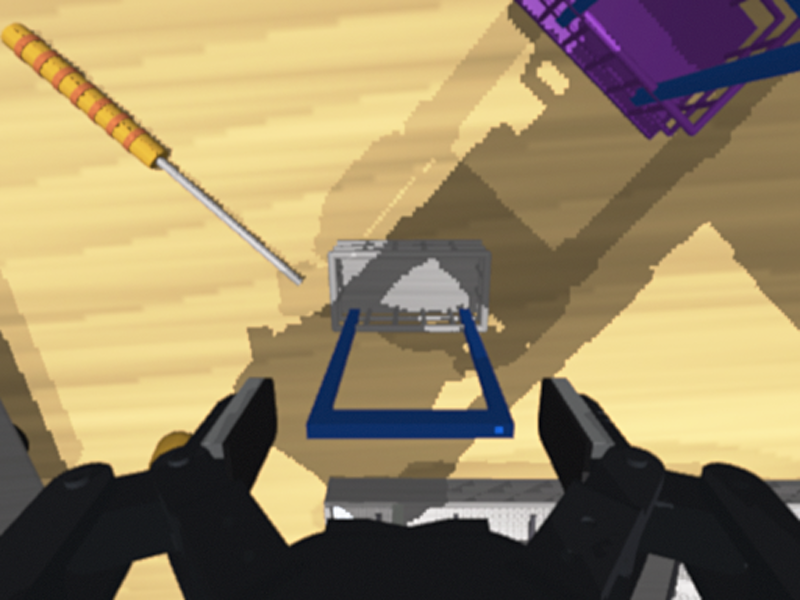

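Emit:
{"method": "send_rows", "body": {"deltas": [{"xyz":[0,0,0],"spin":0},{"xyz":[0,0,0],"spin":0},{"xyz":[0,0,0],"spin":0},{"xyz":[0,0,0],"spin":0}], "jaw": 0, "force": 50}}

```text
time_s: 30.62
position: [402.4, -311.2, 81.4]
eef_rot: [0.055, 1.568, -0.057]
force: [-0.6, 1.2, 5.8]
width: 58.9
```

Emit:
{"method": "send_rows", "body": {"deltas": [{"xyz":[-5,0,0],"spin":0},{"xyz":[-15,0,0],"spin":0},{"xyz":[-30,0,0],"spin":0},{"xyz":[-50,0,0],"spin":0},{"xyz":[-72,0,0],"spin":0},{"xyz":[-92,0,0],"spin":0},{"xyz":[-108,0,0],"spin":0},{"xyz":[-111,0,0],"spin":0},{"xyz":[-111,0,0],"spin":0}]}}

```text
time_s: 31.75
position: [401.7, -310.8, 191.4]
eef_rot: [0.056, 1.57, -0.056]
force: [-0.4, -0.6, -1.2]
width: 58.4
```

```bash
python3 - <<'E'
from h import *
print(tool()[0],state()["force"],state()["width"]); cap("wrist","w21"); move_for(hp(-135,192),YAW)
E
```

```text
[ 401.7015873  -310.80021168  191.44459611] [-0.44588708 -0.6112106  -1.22377204] 58.446989591285586
w21 crop (0, 0, 512, 384) scale 1.562
shift tool [ -0.9 332.1 101.1]
spin -0.0002
M [[-0.0, 0.071, 0.997], [0.001, 0.997, -0.071], [-1.0, 0.001, -0.001]]
```

View pics/w21.png

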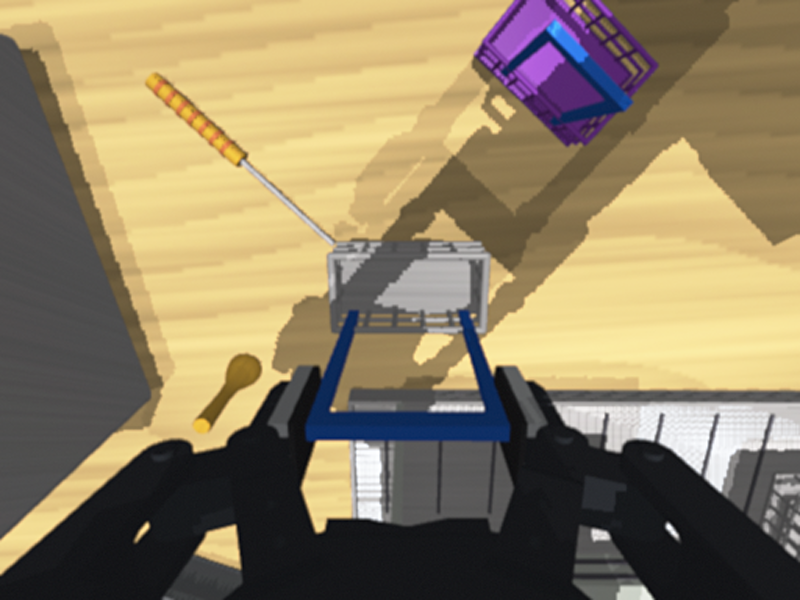

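```bash
python3 - <<'E'
from h import *
t=load("t1")
for q in((555,407),(592,445)): print(atz(t,120+q[0]/2.857,100+q[1]/2.857,118))
for q in((325,360),(345,400)): print(atz(t,120+q[0]/2.857,100+q[1]/2.857,118))
E
```

```text
[ 321.91264192 -200.22990158  118.        ]
[ 277.45539054 -240.9846498   118.        ]
[382.17471893  65.53733158 118.        ]
[335.38920139  43.02997254 118.        ]
```

Emit:
{"method": "send_rows", "body": {"deltas": [{"xyz":[-1,10,4],"spin":0},{"xyz":[-1,35,12],"spin":0},{"xyz":[-1,70,20],"spin":0},{"xyz":[-1,105,28],"spin":0},{"xyz":[-1,140,36],"spin":0},{"xyz":[-1,175,44],"spin":0},{"xyz":[-1,210,52],"spin":0},{"xyz":[-1,245,65],"spin":0},{"xyz":[-1,280,80],"spin":0},{"xyz":[-1,310,92],"spin":0},{"xyz":[-1,327,100],"spin":0},{"xyz":[-1,332,101],"spin":0}]}}

```text
time_s: 33.3
position: [526.1, 14.0, 191.9]
eef_rot: [0.054, 1.571, -0.055]
force: [-0.1, -0.5, -0.6]
width: 58.8
```

Emit:
{"method": "send_rows", "body": {"deltas": [{"xyz":[0,0,0],"spin":0},{"xyz":[0,0,0],"spin":0}]}}

```text
time_s: 33.55
position: [525.6, 12.3, 192.3]
eef_rot: [0.056, 1.57, -0.057]
force: [-0.4, -0.2, -0.9]
width: 58.6
```

```bash
python3 - <<'E'
from h import *
print(tool()[0],state()["force"],state()["width"]); cap("wrist","w22"); move_for(hp(-21,192),YAW)
E
```

```text
[525.6148163   12.27979981 192.2713388 ] [-0.43809846 -0.22484883 -0.87812687] 58.5575536954892
w22 crop (0, 0, 512, 384) scale 1.562
shift tool [  0.3   1.4 114.1]
spin -0.0014
M [[-0.0, 0.072, 0.997], [-0.0, 0.997, -0.072], [-1.0, -0.0, -0.0]]
```

View pics/w22.png

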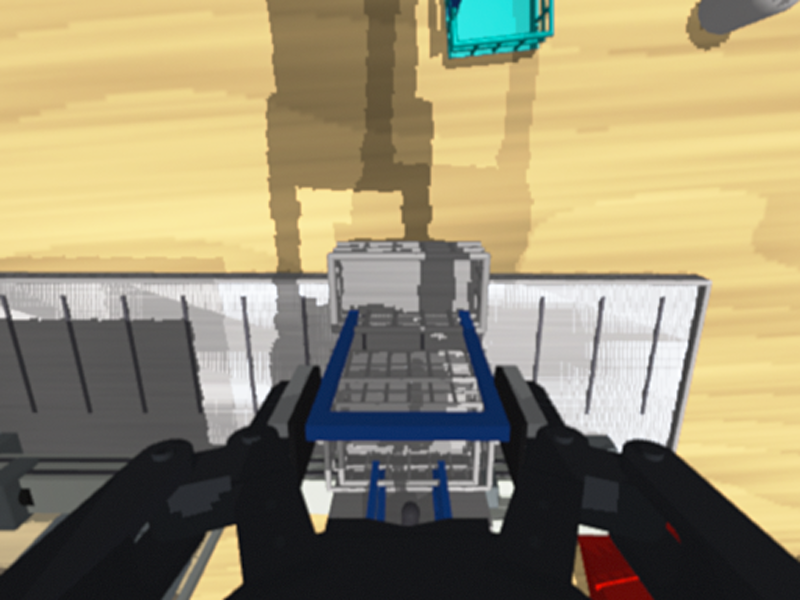

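Emit:
{"method": "send_rows", "body": {"deltas": [{"xyz":[0,0,10],"spin":0},{"xyz":[0,0.5,28],"spin":0},{"xyz":[0,0.5,48],"spin":0},{"xyz":[0,0.5,68],"spin":0},{"xyz":[0,0.5,88],"spin":0},{"xyz":[0,0.5,102],"spin":0},{"xyz":[0,0.5,111],"spin":0},{"xyz":[0,0.5,114],"spin":0},{"xyz":[0,0.5,114],"spin":0},{"xyz":[0,0.5,114],"spin":0}]}}

```text
time_s: 34.85
position: [639.2, 5.7, 192.4]
eef_rot: [0.056, 1.57, -0.055]
force: [1.2, -0.2, -0.6]
width: 58.7
```

```bash
python3 - <<'E'
from h import *
print(tool()[0],state()["force"],state()["width"]); cap("wrist","w23"); cap("scene","s23",(240,150,330,217)); move_for(hp(-17,141),YAW)
E
```

```text
[639.2473475    5.66573019 192.43463254] [ 1.15373665 -0.18197278 -0.56843743] 58.65432538702396
w23 crop (0, 0, 512, 384) scale 1.562
s23 crop (240, 150, 330, 217) scale 8.889
shift tool [51.5 -0.1  4.2]
spin -0.0001
M [[0.0, 0.071, 0.997], [0.0, 0.997, -0.071], [-1.0, 0.0, 0.0]]
```

View pics/w23.png

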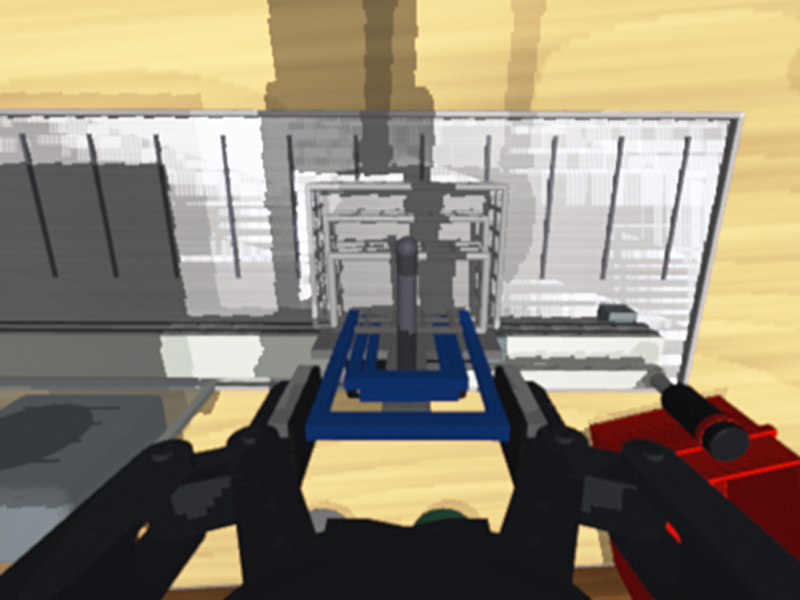

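View pics/s23.png

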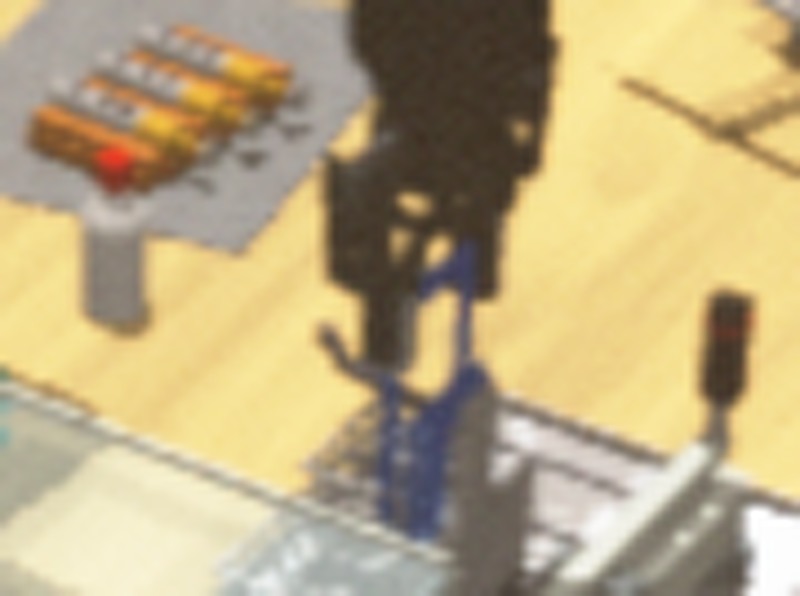

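Emit:
{"method": "send_rows", "body": {"deltas": [{"xyz":[5,0,0],"spin":0},{"xyz":[13,0,0],"spin":0},{"xyz":[22,0,0],"spin":0},{"xyz":[31,0,0],"spin":0},{"xyz":[38,0,0],"spin":0},{"xyz":[42,0,0],"spin":0},{"xyz":[43,0,0],"spin":0},{"xyz":[43,0,0],"spin":0}]}}

```text
time_s: 35.95
position: [640.0, 5.6, 149.5]
eef_rot: [0.056, 1.57, -0.056]
force: [0.6, 0.0, -0.5]
width: 58.4
```

```bash
python3 - <<'E'
from h import *
print(tool()[0],state()["force"],state()["width"]); cap("wrist","w24"); 
E
```

```text
[639.9790644    5.57239002 149.49890659] [ 5.76118626e-01  5.47543257e-05 -5.26416513e-01] 58.424932179903585
w24 crop (0, 0, 512, 384) scale 1.562
```

View pics/w24.png

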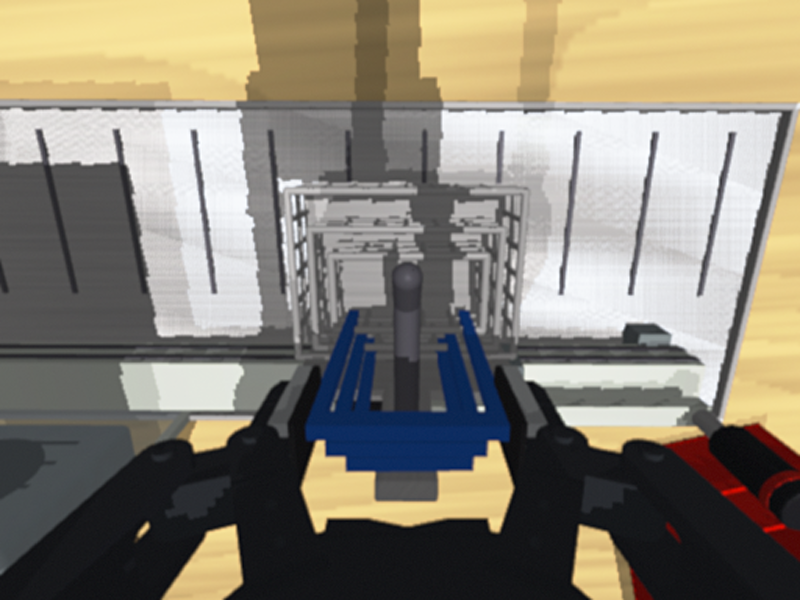

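Emit:
{"method": "send_rows", "body": {"deltas": [{"xyz":[2,0,1],"spin":0},{"xyz":[4,0,2],"spin":0},{"xyz":[5,0,3],"spin":0},{"xyz":[6,0,4],"spin":0},{"xyz":[6.5,0,4.5],"spin":0},{"xyz":[6.5,0,4.5],"spin":0}]}}

```text
time_s: 36.75
position: [643.8, 5.3, 144.0]
eef_rot: [0.055, 1.57, -0.056]
force: [-3.0, 0.3, 5.9]
width: 58.5
```

Emit:
{"method": "send_rows", "body": {"deltas": [{"xyz":[0,0,0],"spin":0},{"xyz":[0,0,0],"spin":0},{"xyz":[0,0,0],"spin":0},{"xyz":[0,0,0],"spin":0}], "jaw": 0.95}}

```text
time_s: 37.25
position: [644.3, 5.2, 142.6]
eef_rot: [0.056, 1.57, -0.056]
force: [0.6, 1.0, -0.0]
width: 81.0
```

```bash
python3 - <<'E'
from h import *
print(tool()[0],state()["force"],state()["width"]); cap("wrist","w25"); move_for([705,155.5,310]); move_for([705,155.5,114],YAW)
E
```

```text
[644.34097529   5.23284429 142.58287831] [ 0.61451402  0.99226756 -0.03097267] 81.03065687292606
w25 crop (0, 0, 512, 384) scale 1.562
shift tool [-167.4  154.2   49.9]
M [[-0.0, 0.071, 0.997], [0.0, 0.997, -0.071], [-1.0, 0.0, -0.0]]
shift tool [ 28.6 154.2  49.9]
spin -0.0001
M [[-0.0, 0.071, 0.997], [0.0, 0.997, -0.071], [-1.0, 0.0, -0.0]]
```

View pics/w25.png

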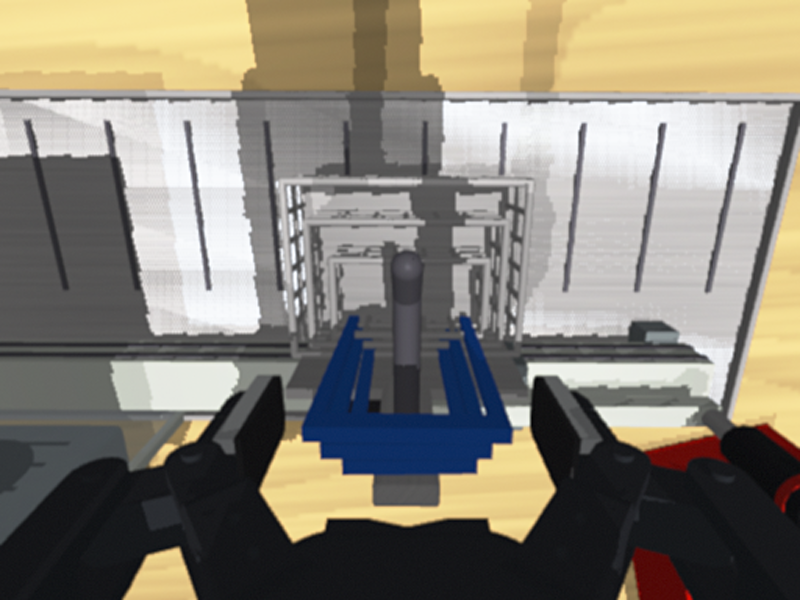

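Emit:
{"method": "send_rows", "body": {"deltas": [{"xyz":[-20,0,0],"spin":0},{"xyz":[-60,0,0],"spin":0},{"xyz":[-100,0,0],"spin":0},{"xyz":[-120,20,5],"spin":0},{"xyz":[-120,60,20],"spin":0},{"xyz":[-120,100,35],"spin":0},{"xyz":[-120,135,47],"spin":0},{"xyz":[-120,154,51],"spin":0},{"xyz":[-120,154,51],"spin":0},{"xyz":[-120,154,51],"spin":0}], "jaw": 0.6}}

```text
time_s: 38.55
position: [705.7, 154.0, 262.9]
eef_rot: [0.055, 1.57, -0.057]
force: [-0.3, -0.3, 0.1]
width: 50.9
```

```bash
python3 - <<'E'
from h import *
print(tool()[0],state()["force"],state()["width"]); cap("wrist","w26");cap("scene","s26",(230,140,350,230)); move_for([706.5,155.5,112],YAW)
E
```

```text
[705.65293151 153.9547285  262.86667584] [-0.26806272 -0.33254545  0.08724387] 50.934158871413814
w26 crop (0, 0, 512, 384) scale 1.562
s26 crop (230, 140, 350, 230) scale 6.667
shift tool [151.2   1.9   0.6]
spin -0.0016
M [[0.0, 0.072, 0.997], [-0.001, 0.997, -0.072], [-1.0, -0.001, 0.0]]
```

View pics/w26.png

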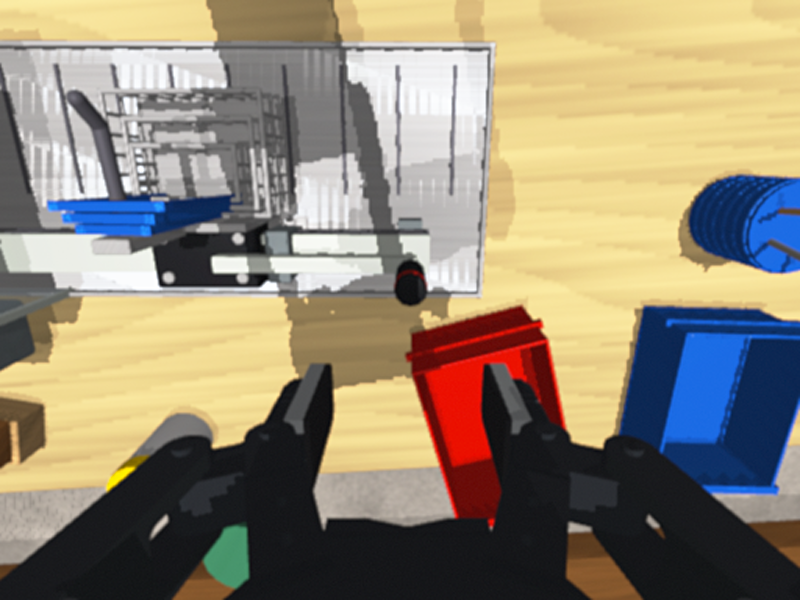

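View pics/s26.png

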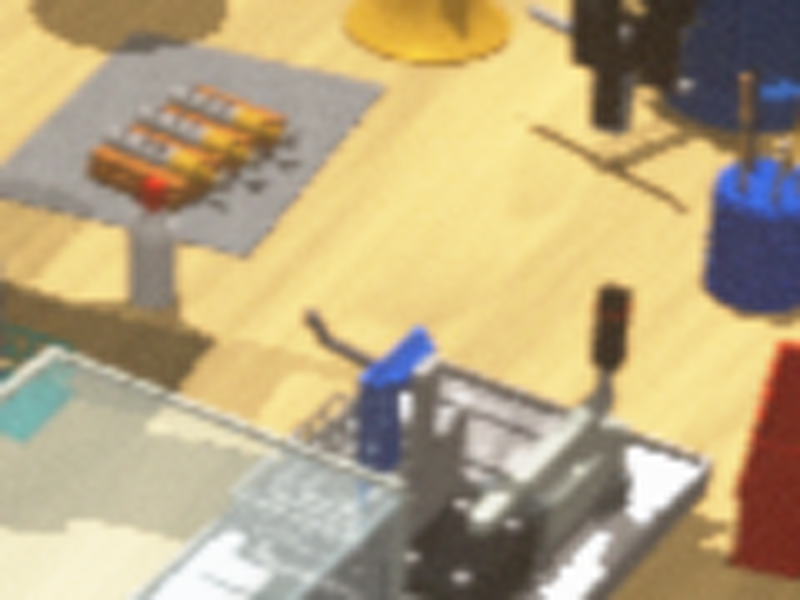

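Emit:
{"method": "send_rows", "body": {"deltas": [{"xyz":[30,1,0.5],"spin":0},{"xyz":[75,1.5,0.5],"spin":0},{"xyz":[115,1.5,0.5],"spin":0},{"xyz":[140,1.5,0.5],"spin":0},{"xyz":[150,1.5,0.5],"spin":0},{"xyz":[150,1.5,0.5],"spin":0},{"xyz":[150,1.5,0.5],"spin":0}]}}

```text
time_s: 39.52
position: [707.7, 156.6, 114.5]
eef_rot: [0.056, 1.567, -0.055]
force: [-0.4, -0.7, 0.7]
width: 51.2
```

Emit:
{"method": "send_rows", "body": {"deltas": [{"xyz":[0,0,0],"spin":0},{"xyz":[0,0,0],"spin":0},{"xyz":[0,0,0],"spin":0},{"xyz":[0,0,0],"spin":0},{"xyz":[0,0,0],"spin":0}], "jaw": 0, "force": 30}}

```text
time_s: 40.15
position: [707.1, 155.7, 114.1]
eef_rot: [0.054, 1.568, -0.057]
force: [-0.9, -3.9, 5.6]
width: 19.2
```

```bash
python3 - <<'E'
from h import *
print(tool()[0],state()["force"],state()["width"]); cap("wrist","w27")
E
```

```text
[707.10543977 155.68595886 114.06565155] [-0.89031793 -3.93093732  5.62891688] 19.184558608067228
w27 crop (0, 0, 512, 384) scale 1.562
```

View pics/w27.png

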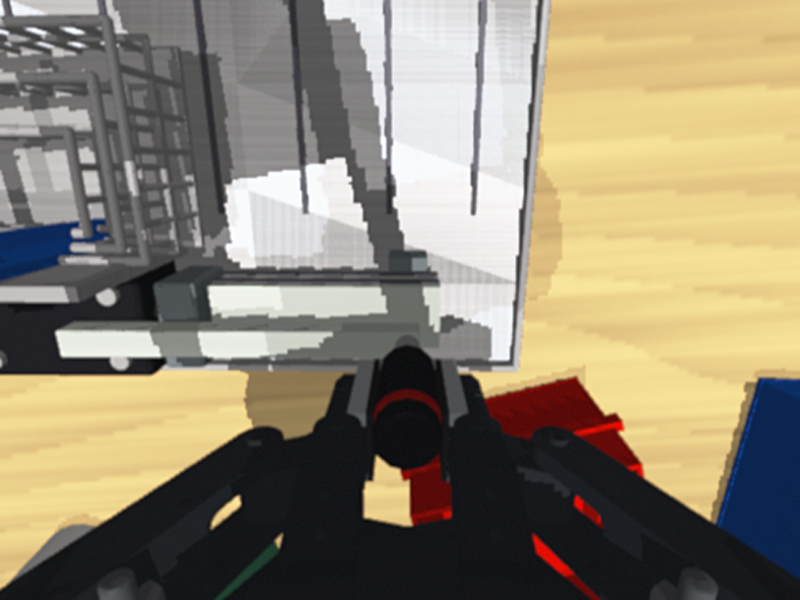

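Emit:
{"method": "send_rows", "body": {"deltas": [{"xyz":[0,-2,0],"spin":0},{"xyz":[0,-5,0],"spin":0},{"xyz":[0,-10,0],"spin":0},{"xyz":[0,-17,0],"spin":0},{"xyz":[0,-26,0],"spin":0},{"xyz":[0,-36,0],"spin":0},{"xyz":[0,-46,0],"spin":0},{"xyz":[0,-56,0],"spin":0},{"xyz":[0,-66,0],"spin":0},{"xyz":[0,-76,0],"spin":0},{"xyz":[0,-86,0],"spin":0},{"xyz":[0,-96,0],"spin":0}]}}

```text
time_s: 41.7
position: [700.2, 62.9, 114.1]
eef_rot: [0.058, 1.569, -0.053]
force: [-1.5, 3.6, 6.7]
width: 19.5
```

Emit:
{"method": "send_rows", "body": {"deltas": [{"xyz":[0,-10,0],"spin":0},{"xyz":[0,-20,0],"spin":0},{"xyz":[0,-30,0],"spin":0},{"xyz":[0,-40,0],"spin":0},{"xyz":[0,-50,0],"spin":0},{"xyz":[0,-60,0],"spin":0},{"xyz":[0,-70,0],"spin":0},{"xyz":[0,-80,0],"spin":0},{"xyz":[0,-90,0],"spin":0},{"xyz":[0,-98,0],"spin":0},{"xyz":[0,-104,0],"spin":0},{"xyz":[0,-108,0],"spin":0}]}}

```text
time_s: 43.2
position: [692.0, -45.2, 114.1]
eef_rot: [0.058, 1.57, -0.053]
force: [-2.3, 3.4, 7.7]
width: 19.3
```

```bash
python3 - <<'E'
from h import *
print(tool()[0],state()["force"],state()["width"]); cap("wrist","w28"); cap("scene","s28",(200,170,340,275))
E
```

```text
[692.0370575  -45.15194754 114.07863965] [-2.30135118  3.3634432   7.67656104] 19.29563050627801
w28 crop (0, 0, 512, 384) scale 1.562
s28 crop (200, 170, 340, 275) scale 5.714
```

View pics/w28.png

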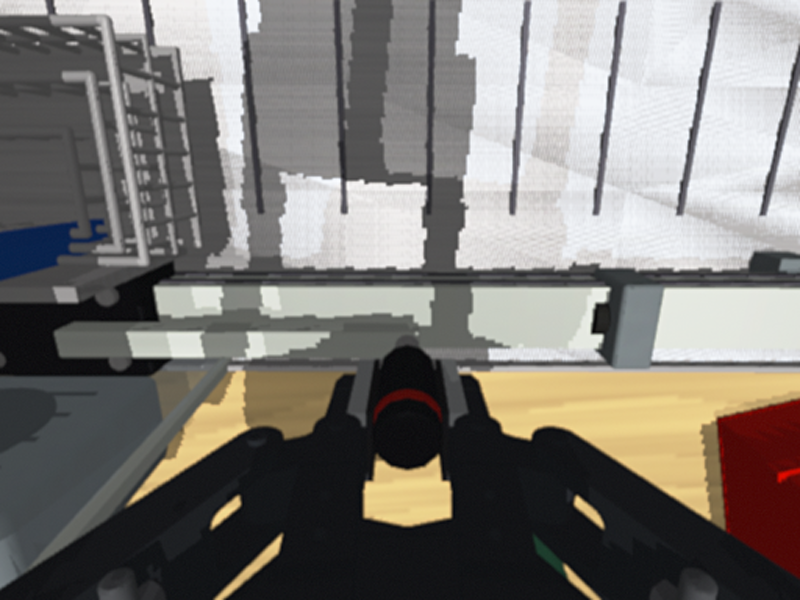

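View pics/s28.png

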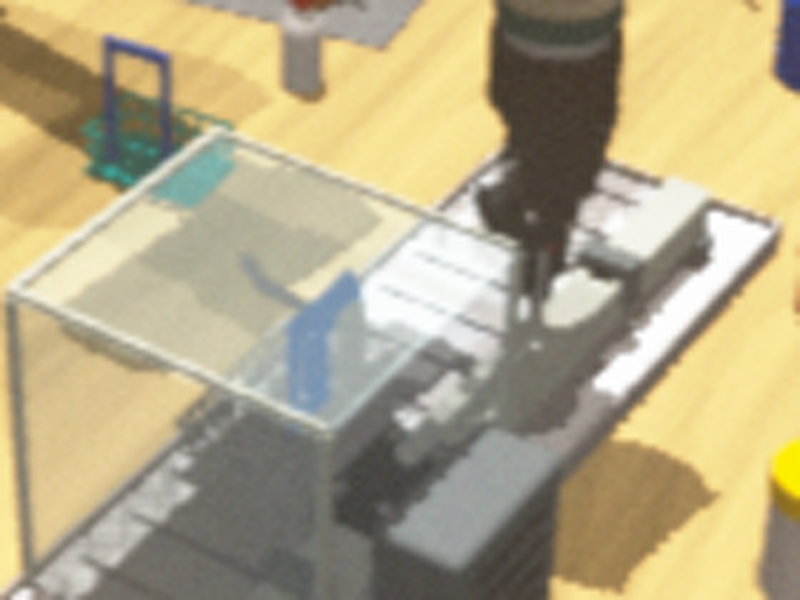

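Emit:
{"method": "send_rows", "body": {"deltas": [{"xyz":[0,-5,0],"spin":0},{"xyz":[0,-11,0],"spin":0},{"xyz":[0,-17,0],"spin":0},{"xyz":[0,-23,0],"spin":0},{"xyz":[0,-28,0],"spin":0},{"xyz":[0,-31,0],"spin":0},{"xyz":[0,-33,0],"spin":0},{"xyz":[0,-35,0],"spin":0},{"xyz":[0,-36,0],"spin":0}]}}

```text
time_s: 44.42
position: [689.3, -80.9, 114.1]
eef_rot: [0.058, 1.57, -0.053]
force: [-3.7, 3.3, 7.6]
width: 19.7
```

Emit:
{"method": "send_rows", "body": {"deltas": [{"xyz":[0,-1,0],"spin":0},{"xyz":[0,-2,0],"spin":0},{"xyz":[0,-3,0],"spin":0},{"xyz":[0,-4,0],"spin":0},{"xyz":[0,-5,0],"spin":0},{"xyz":[0,-5,0],"spin":0}]}}

```text
time_s: 45.18
position: [689.1, -83.6, 114.1]
eef_rot: [0.06, 1.57, -0.05]
force: [-2.9, 7.2, 8.0]
width: 19.0
```

Emit:
{"method": "send_rows", "body": {"deltas": [{"xyz":[0,-1,0],"spin":0},{"xyz":[0,-2,0],"spin":0},{"xyz":[0,-2.5,0],"spin":0},{"xyz":[0,-2.5,0],"spin":0}]}}

```text
time_s: 45.68
position: [689.1, -83.6, 114.1]
eef_rot: [0.063, 1.57, -0.047]
force: [-1.6, 13.2, 7.6]
width: 19.0
```

Firm on the inner stop (13 N, no movement). Release gently and lift off.

Emit:
{"method": "send_rows", "body": {"deltas": [{"xyz":[0,3,0],"spin":0},{"xyz":[0,4,0],"spin":0},{"xyz":[0,4,0],"spin":0}]}}

```text
time_s: 46.05
position: [689.2, -83.7, 114.1]
eef_rot: [0.058, 1.57, -0.053]
force: [-2.3, 3.4, 7.6]
width: 19.5
```

Emit:
{"method": "send_rows", "body": {"deltas": [{"xyz":[0,0,0],"spin":0},{"xyz":[0,0,0],"spin":0},{"xyz":[0,0,0],"spin":0},{"xyz":[0,0,0],"spin":0}], "jaw": 0.5}}

```text
time_s: 46.55
position: [689.3, -84.4, 112.0]
eef_rot: [0.058, 1.571, -0.053]
force: [0.3, 4.7, 0.0]
width: 42.9
```

Emit:
{"method": "send_rows", "body": {"deltas": [{"xyz":[-20,0,0],"spin":0},{"xyz":[-60,0,0],"spin":0},{"xyz":[-110,0,0],"spin":0},{"xyz":[-160,0,0],"spin":0},{"xyz":[-200,10,-20],"spin":0},{"xyz":[-210,30,-60],"spin":0},{"xyz":[-210,40,-90],"spin":0},{"xyz":[-210,40,-90],"spin":0},{"xyz":[-210,40,-90],"spin":0}]}}

```text
time_s: 47.68
position: [603.1, -40.5, 322.6]
eef_rot: [0.055, 1.569, -0.056]
force: [1.1, 0.2, 0.2]
width: 43.1
```

```bash
python3 - <<'E'
from h import *
print(tool()[0],state()["force"],state()["width"]); cap("wrist","w29"); cap("scene","s29",(140,140,360,305)); cap("top","t29",(120,100,400,310))
E
```

```text
[603.08652862 -40.52370816 322.63173419] [1.05360964 0.24778095 0.1632249 ] 43.143849561494505
w29 crop (0, 0, 512, 384) scale 1.562
s29 crop (140, 140, 360, 305) scale 3.636
t29 crop (120, 100, 400, 310) scale 2.857
```

View pics/w29.png

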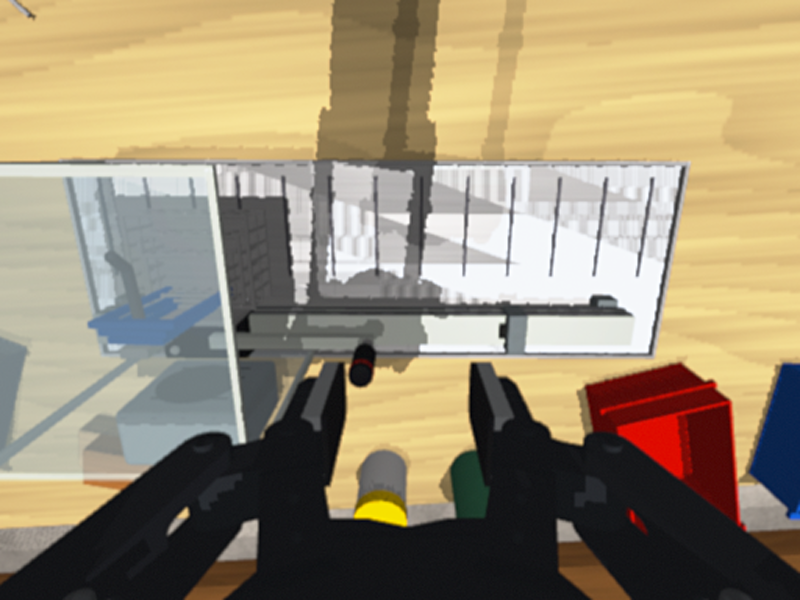

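View pics/s29.png

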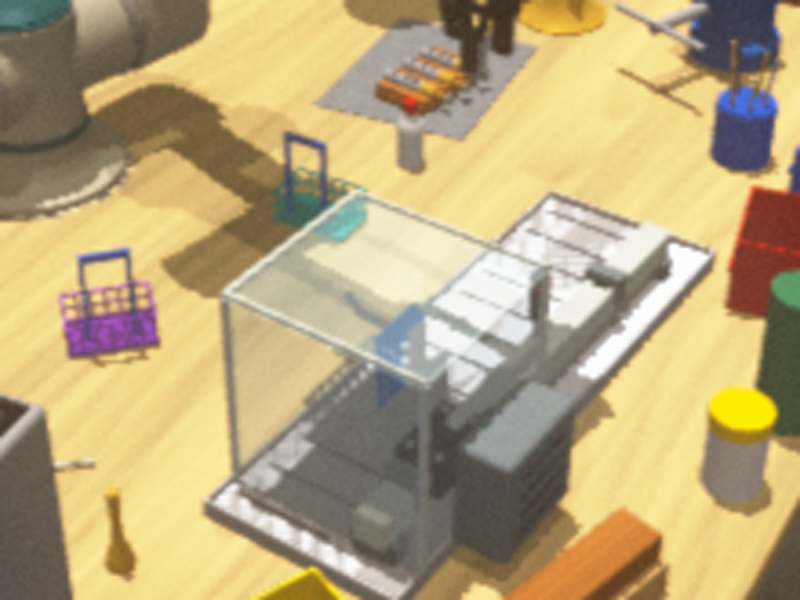

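View pics/t29.png

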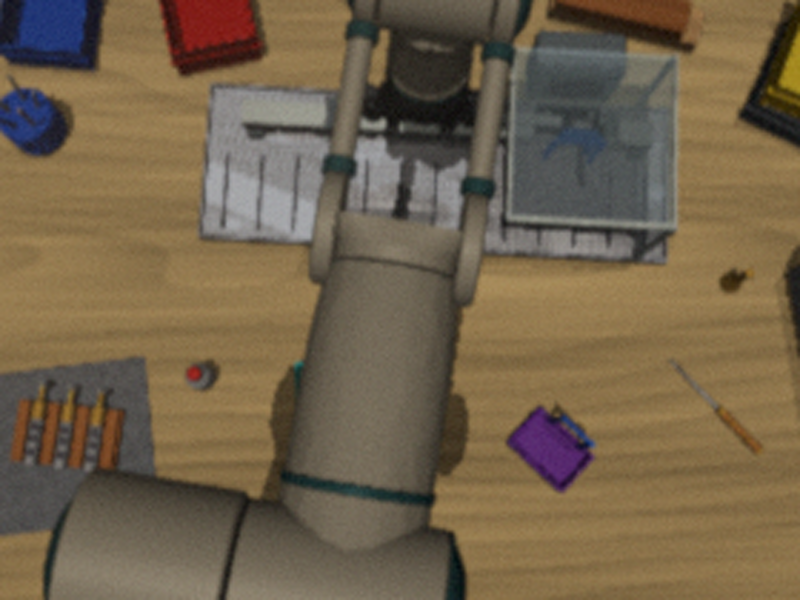

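```bash
python3 - <<'E'
from h import *
w=load("w29"); print(proj(w,[689.15,-83.65,147])); show("w29",(200,205,260,250),"w29k"); show("w29",(30,100,180,212),"w29h")
show("s29",(220,205,320,280),"s29h")
E
```

```text
[230.06541135 240.88503976]
w29k crop (200, 205, 260, 250) scale 13.333
w29h crop (30, 100, 180, 212) scale 5.333
s29h crop (220, 205, 320, 280) scale 8.0
```

View pics/w29k.png

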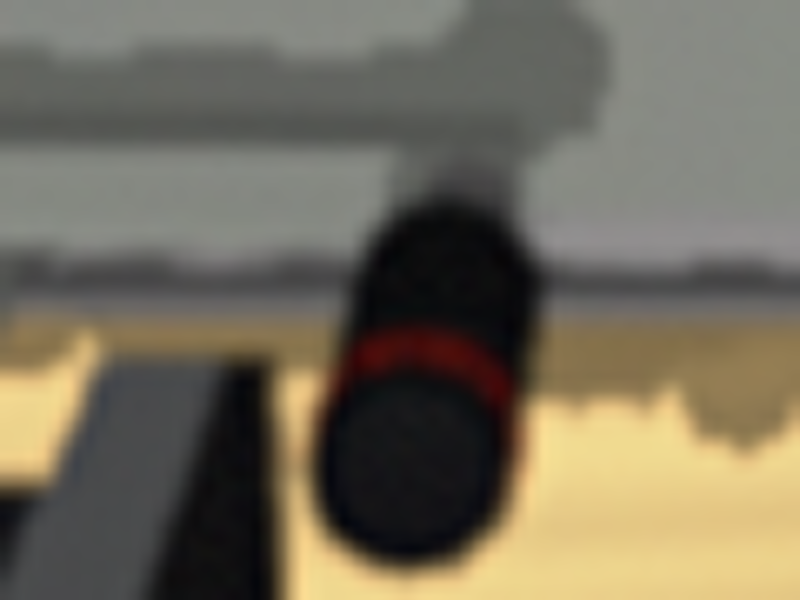

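View pics/w29h.png

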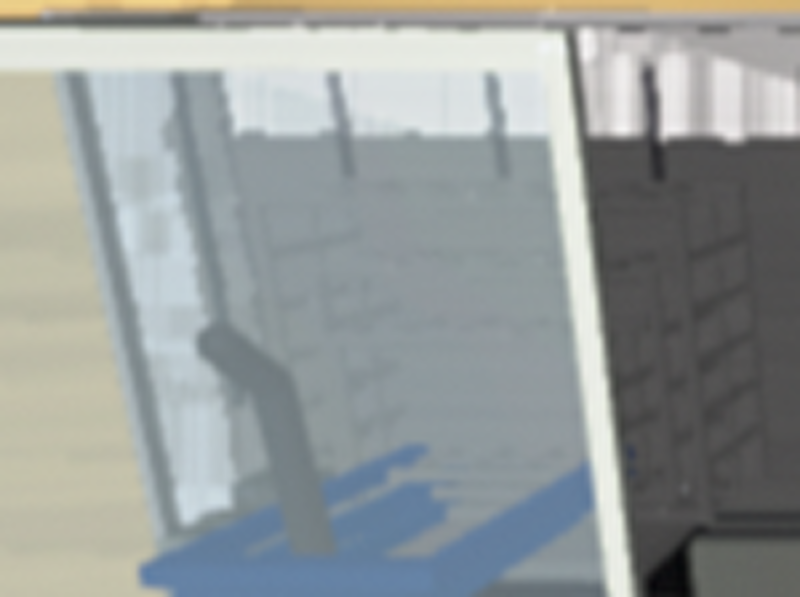

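View pics/s29h.png

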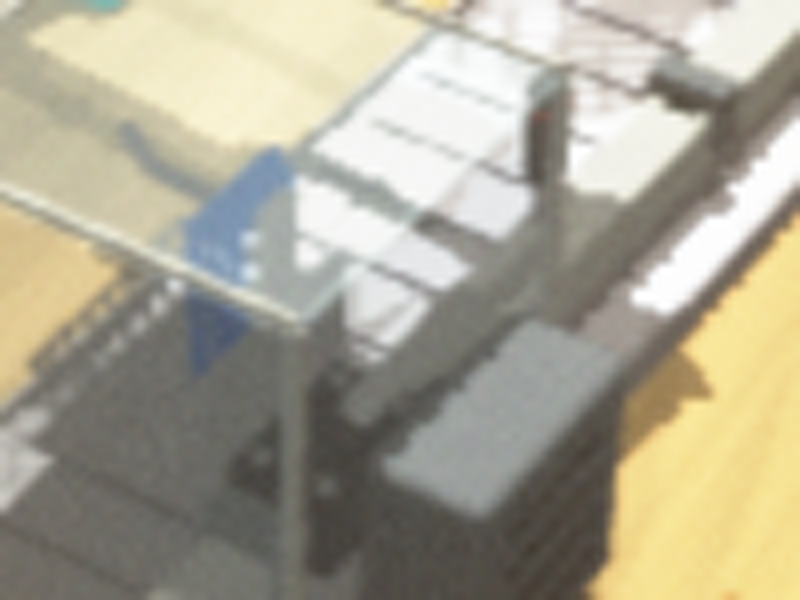

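```bash
python3 -c "
from h import *
print(workorder.sign_off(), state()['time_s'])"
```

```text
the job is handed in; nothing more can be done
the job is handed in; nothing more can be done
```

I drew the carriage to its loading stop, hung the three grey baskets largest first, slid the carriage home and handed the job in at about 48 s. Sign-off reported no verdict.

- **Baskets:** Only B, C and D were on the bench. I identified them by measured rim and bail sizes; the largest, A, was absent. The purple and turquoise ones were not touched. All three hang by their bails on the hook, nested, with boxes toward the robot.
- **Carriage out:** It met the loading stop after 212 mm rather than 240 mm, so it had started about 28 mm short of home. My planned pull overran, and the wrist force reached at least 62 N (limit 120 N) against the stop before I backed off.
- **Carriage home:** It then travelled the full 240 mm inward and held still against the inner stop under a 13 N push. In the last picture the knob is still where I let it go.
- **Other checks:** The pistons, oil bottle, screwdriver and mouthpiece look unmoved in the last pictures. The arm was clear above everything, with about 1 N on it.
- **Unexplained:** A sideways force of about 5 N showed on the gripper as it opened off the knob at home. I did not find the cause, and nothing in the later pictures had moved.

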